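Load the suction-tube dryer and dock its carriage

ROBOT

A 6-joint arm with a two-finger parallel gripper is mounted at the origin on a cart in front of the work surface, level with it; the furniture and walls round the work are solid. World frame = base frame: x ahead of the robot, y to its left, z up, the work surface at z = 0. Lengths are in m, angles in rad, forces in N, time in s.
With the tool pointing down it reaches from about 0.35 to 0.775 m from the base axis. Payload 5.5 kg.
Tool frame: the origin (TCP) lies midway between the tips of the shut fingers; the grasp point (between the pads) lies bot.grasp_offset behind it (bot.grasp_offset is the distance from the TCP to the grasp point, in m); z points along the fingers, y is the direction in which the jaws open and shut (so a half turn about z gives the same grasp; the last joint's range is limited). The gripper opens to 85 mm and grips with 20 to 120 N. Pads are 22 mm wide; open, the fingers measure 114 mm over their backs; the gripper's body (76 mm by 85 mm) begins 54 mm behind the grasp point. The pads swing forward as they close: fully open they stand 13 mm farther back than shut.
Start: joints at [-1.45, 0.313, 0.046, 1.304, 0, 1.431], TCP at [0.148, -0.556, 0.231] pointing down, gripper open.
Joint ranges: [-2.76, 2.76], [-0.86, 1.69], [-1.03, 1.26], [-2.2, 2.34], [-1.47, 1.5], [-3.14, 3.14]. Speed limits (rad/s): [2.57, 2.57, 3.14, 3.14, 3.14, 3.14].

INTERFACE

Orientations are given as [roll, pitch, yaw] about the fixed x, y, z axes, in that order (R = Rz(yaw) Ry(pitch) Rx(roll)).
In Python, from cell import bot, capture gives the robot as it stands.
- The arm moves only by the shell command python3 -m handwheel 'ROWS'. ROWS is JSON, a list of rows, each an object with "fingers": the opening, from 0 (shut) to 1 (fully open); "translation": the shift along the tool's x, y, z in cm, a list of three; "angular": the turn, a rotation vector about the tool's x, y, z in rad, a list of three. In form: [{"fingers": fingers, "translation": [tx, ty, tz], "angular": [rx, ry, rz]}, ...]. A call has 1 to 12 rows; each row shifts and turns the commanded pose from where the row before left it, along the tool's axes as they then stand; what a row does not reach is not made up. A row lasts 1/10 s, in which the tool goes at most 50 mm and 8.59 degrees, less where a joint would pass 70% of its speed; a pose out of reach is approached as far as the arm can. A call is refused whole if a number of a shift passes 5 or a number of a turn 0.15, either way. A call with a gripper value outside its range is refused whole. The fingers move at their own pace and stop on an object; the grip force is fixed at half the most. Time passes only in rows, so rows that do not move let the fingers close. It gives the time, the measured TCP pose, the force and the opening at its end, in the units of the state.
- bot.observe(): the state, without advancing time (a new reading comes with each control period).
- capture(name): name is "scene" or "top" or "wrist"; returns a dict with "img" (480x640x3 uint8, red, green, blue), "fx", "fy", "cx", "cy" (pixels), "cam_to_world" (4x4, takes a point from camera to world coordinates). Camera axes: x right, y down, z forward; pixel columns grow to the right and rows downward; lengths in m; the calibration is good to about 2 mm. A picture is of the moment at which its call begins. There is no depth.
- bot.finish_job(): hands the job in, once; it reports no verdict.
The state is a dict: "clock": time; "q": joint angles; "dq": joint speeds; "joint_efforts": joint torques, N m; "tool_pos": TCP position; "tool_rot": TCP orientation; "ft_force": force on the tool from outside, world axes, zero at the start; "torque": the same for the moment, N m; "opening": opening from 0.0 (shut) to 1.0 (fully open).
Only numpy, scipy, OpenCV 4.12 (cv2) and the standard library are available. Lean on these libraries where they do the work, as an engineer would, in place of code of your own. Each camera call takes 0.05 s, during which the arm holds its last target.

TASK

Ready the tube dryer: first draw its carriage all the way out by the blue handle, then lay every bent suction tube from the bench on the carriage, one to a row, turned so that both of its ends rest down in the row's two white notches and its middle on the blue fin, and then push the carriage in until it clicks home at its end stop. Also turn the brass elbow by its red fin, clockwise from above, until its outlet points at the yellow mark; leave the plaster models where they stand.

Things in the scene. Friction and masses are not known exactly. Their poses are not given: they have to be found in the camera images.
- station: drying station fixed on the bench: grey base 250 x 212 x 10 mm (x = -78 to 172, y = -106 to 106 mm), white air dock 45 mm high at its +x end (x = 130 to 172, y = -87 to 43). Origin on the bench under the carriage's centre when fully out; x is the direction of pushing the carriage home, z up. Black catch housing, 24 mm high, at x = 92, y = 121 mm
- carriage (a joint): the steel carriage's slide, m: 0 = fully out at its front stop, 0.060 = home at the end stop by the dock. Rubs with about 2 N; a spring catch resists from about 0.046 on (up to about 5 N more), is overcome near 0.053 and then holds the carriage home
- handle (a point): grip point on the carriage's upright blue handle post, 16 x 16 mm square with its sides along the station's x and y; the post's top is 12 mm above this point and it is free below it for 40 mm; it travels with the carriage; the carriage plate's top is 40 mm below this point and begins 18 mm toward the station's +x
- elbow (a joint): turn of the brass air elbow on its upright threaded stub on the dock, rad: 0 = outlet points at the yellow mark, grows as it is turned clockwise seen from above; starts negative; range -1.7 to 1.0; stiff, about 0.12 N m, stays where it is left
- elbow_grip (a point): centre of the elbow's upright red fin, on the turning axis: fin 40 mm long (along this point's x, the way the outlet points; its mouth is 39 mm out), 10 mm thick (along its y), 22 mm high; the top of the fin is 11 mm above this point, the brass hub (radius 14 mm) begins 10 mm below it
- mark (a point): centre of the yellow mark on top of the dock, 65 mm from the elbow's axis
- stone_model_a: beige plaster jaw model, 58 x 65 x 33 mm, origin under its centre; bystander
- stone_model_b: light grey plaster jaw model, 58 x 65 x 33 mm, origin under its centre; bystander
- row0 (a point): place of a seated tube's origin in the first (station y = -52 mm) row, 52 mm above the bench, axes as the tube's. Blue fin 6 x 34 mm under the middle leg (top 7 mm below this point); white V notches along the end legs at x = -48.5 and +48.5, y = -25.5 mm, rims 5 mm above the seated axis, walls 55 degrees steep: a tube within 6 mm slides in. Rows 46 mm apart; plate 32 mm below this point
- row0_ends (a point): where the midpoint between the two tips of a tube seated in that row lies (row0 moved 32.5 mm along -y)
- row1 (a point): place of a seated tube's origin in the second (y = -6 mm) row, 52 mm above the bench, axes as the tube's. Blue fin 6 x 34 mm under the middle leg (top 7 mm below this point); white V notches along the end legs at x = -48.5 and +48.5, y = -25.5 mm, rims 5 mm above the seated axis, walls 55 degrees steep: a tube within 6 mm slides in. Rows 46 mm apart; plate 32 mm below this point
- row1_ends (a point): where the midpoint between the two tips of a tube seated in that row lies (row1 moved 32.5 mm along -y)
- row2 (a point): place of a seated tube's origin in the third (y = +40 mm) row, 52 mm above the bench, axes as the tube's. Blue fin 6 x 34 mm under the middle leg (top 7 mm below this point); white V notches along the end legs at x = -48.5 and +48.5, y = -25.5 mm, rims 5 mm above the seated axis, walls 55 degrees steep: a tube within 6 mm slides in. Rows 46 mm apart; plate 32 mm below this point
- row2_ends (a point): where the midpoint between the two tips of a tube seated in that row lies (row2 moved 32.5 mm along -y)
- row3 (a point): place of a seated tube's origin in the fourth (y = +86 mm) row, 52 mm above the bench, axes as the tube's. Blue fin 6 x 34 mm under the middle leg (top 7 mm below this point); white V notches along the end legs at x = -48.5 and +48.5, y = -25.5 mm, rims 5 mm above the seated axis, walls 55 degrees steep: a tube within 6 mm slides in. Rows 46 mm apart; plate 32 mm below this point
- row3_ends (a point): where the midpoint between the two tips of a tube seated in that row lies (row3 moved 32.5 mm along -y)
- tube_a: bent suction tube, steel, blue band near each end, 14 mm thick, 125 x 47 mm, 60 g: middle leg 46 mm between bends, two end legs bent 45 degrees to the same side. Origin at the middle leg's centre, on its axis; x along the middle leg, tips at x = -55 and +55, y = -32.5 mm, z square to its plane. Lies flat, axis 7 mm up; either face up will do; may be absent
- tube_a_ends (a point): midpoint between the axes of that tube's two tips, 32.5 mm along -y from its origin
- tube_b: bent suction tube, steel, blue band near each end, 14 mm thick, 125 x 47 mm, 60 g: middle leg 46 mm between bends, two end legs bent 45 degrees to the same side. Origin at the middle leg's centre, on its axis; x along the middle leg, tips at x = -55 and +55, y = -32.5 mm, z square to its plane. Lies flat, axis 7 mm up; either face up will do; may be absent
- tube_b_ends (a point): midpoint between the axes of that tube's two tips, 32.5 mm along -y from its origin
- tube_c: bent suction tube, steel, blue band near each end, 14 mm thick, 125 x 47 mm, 60 g: middle leg 46 mm between bends, two end legs bent 45 degrees to the same side. Origin at the middle leg's centre, on its axis; x along the middle leg, tips at x = -55 and +55, y = -32.5 mm, z square to its plane. Lies flat, axis 7 mm up; either face up will do; may be absent
- tube_c_ends (a point): midpoint between the axes of that tube's two tips, 32.5 mm along -y from its origin
- tube_d: bent suction tube, steel, blue band near each end, 14 mm thick, 125 x 47 mm, 60 g: middle leg 46 mm between bends, two end legs bent 45 degrees to the same side. Origin at the middle leg's centre, on its axis; x along the middle leg, tips at x = -55 and +55, y = -32.5 mm, z square to its plane. Lies flat, axis 7 mm up; either face up will do; may be absent
- tube_d_ends (a point): midpoint between the axes of that tube's two tips, 32.5 mm along -y from its origin
Things that resemble listed ones, but are neither listed nor needed, are in the scene too. Leave any orange look-alike of the tube_d alone.

How it is judged:
On the way, in this order (a step that is already met when the one before it is completed fails the run):
1. the carriage is drawn out to its front stop (value of joint carriage below 0.006 m), for 0.2 s.
2. every tube present is seated in a row of the carriage (((distance between tube_a and row0 below 0.007 m and distance between tube_a_ends and row0_ends below 0.007 m and angle between the x axis of tube_a and the x axis of row0, either way round below 0.1 rad) or (distance between tube_a and row1 below 0.007 m and distance between tube_a_ends and row1_ends below 0.007 m and angle between the x axis of tube_a and the x axis of row1, either way round below 0.1 rad) or (distance between tube_a and row2 below 0.007 m and distance between tube_a_ends and row2_ends below 0.007 m and angle between the x axis of tube_a and the x axis of row2, either way round below 0.1 rad) or (distance between tube_a and row3 below 0.007 m and distance between tube_a_ends and row3_ends below 0.007 m and angle between the x axis of tube_a and the x axis of row3, either way round below 0.1 rad)) and ((distance between tube_b and row0 below 0.007 m and distance between tube_b_ends and row0_ends below 0.007 m and angle between the x axis of tube_b and the x axis of row0, either way round below 0.1 rad) or (distance between tube_b and row1 below 0.007 m and distance between tube_b_ends and row1_ends below 0.007 m and angle between the x axis of tube_b and the x axis of row1, either way round below 0.1 rad) or (distance between tube_b and row2 below 0.007 m and distance between tube_b_ends and row2_ends below 0.007 m and angle between the x axis of tube_b and the x axis of row2, either way round below 0.1 rad) or (distance between tube_b and row3 below 0.007 m and distance between tube_b_ends and row3_ends below 0.007 m and angle between the x axis of tube_b and the x axis of row3, either way round below 0.1 rad)) and ((distance between tube_c and row0 below 0.007 m and distance between tube_c_ends and row0_ends below 0.007 m and angle between the x axis of tube_c and the x axis of row0, either way round below 0.1 rad) or (distance between tube_c and row1 below 0.007 m and distance between tube_c_ends and row1_ends below 0.007 m and angle between the x axis of tube_c and the x axis of row1, either way round below 0.1 rad) or (distance between tube_c and row2 below 0.007 m and distance between tube_c_ends and row2_ends below 0.007 m and angle between the x axis of tube_c and the x axis of row2, either way round below 0.1 rad) or (distance between tube_c and row3 below 0.007 m and distance between tube_c_ends and row3_ends below 0.007 m and angle between the x axis of tube_c and the x axis of row3, either way round below 0.1 rad)) and ((distance between tube_d and row0 below 0.007 m and distance between tube_d_ends and row0_ends below 0.007 m and angle between the x axis of tube_d and the x axis of row0, either way round below 0.1 rad) or (distance between tube_d and row1 below 0.007 m and distance between tube_d_ends and row1_ends below 0.007 m and angle between the x axis of tube_d and the x axis of row1, either way round below 0.1 rad) or (distance between tube_d and row2 below 0.007 m and distance between tube_d_ends and row2_ends below 0.007 m and angle between the x axis of tube_d and the x axis of row2, either way round below 0.1 rad) or (distance between tube_d and row3 below 0.007 m and distance between tube_d_ends and row3_ends below 0.007 m and angle between the x axis of tube_d and the x axis of row3, either way round below 0.1 rad)) and linear speed of each of tube_a, tube_b, tube_c, tube_d below 0.02 m/s), for 0.2 s.
3. the carriage is pushed home past its spring catch (value of joint carriage above 0.056 m), for 0.2 s.
At the end, for the whole second after the job is handed in: Every tube present rests in a row (centre of its middle leg and midpoint of its tips within 7 mm of the row's points, direction within 0.1 rad), the carriage is home within 4 mm of its end stop, and the elbow's outlet points at the mark within 0.12 rad (all of step 2 and value of joint carriage above 0.056 m and value of joint elbow between -0.12 and 0.12 rad); the robot touches nothing.
It fails at once if a plaster model is pushed more than 40 mm from its place (distance of any of stone_model_a, stone_model_b from where it was at the start of the episode above 0.04 m).
Of tube_a, tube_b, tube_c, tube_d only 3 to 4 are there at a start; the rules pass over those that are not, and their reading is None.
At some moment in a run one of tube_a, tube_b, tube_c, tube_d may be knocked a few centimetres aside while the robot is not near it.
Once in a run the grip may slacken for a moment while it holds something.
It also fails if it takes over 210 s, if anything falls off the work surface, if the arm or the gripper's body presses on something with over 40 N, if the wrist force passes 120 N, or if a joint passes its speed limit or range.

## Working session

There is one attempt and no reset: what is moved stays moved. The work goes in short steps, Python scripts to look and compute and a shell command to move; the robot and the scene stay as the last step left them, time stands still between calls to the robot, and variables do not carry over. Pictures are saved under pics/ and viewed, and the job is handed in when it is done.

```bash
mkdir -p pics; ls; python3 - <<'E'
from cell import bot, capture
import cv2, numpy as np
print(bot.observe()); print(bot.grasp_offset)
for n in ["scene","top","wrist"]:
    c=capture(n); cv2.imwrite(f"pics/{n}0.png",c["img"][:,:,::-1]); print(n,c["fx"],c["cx"],c["cy"],np.round(c["cam_to_world"],4).tolist())
E
```

```text
pics
{'clock': 0.0, 'q': array([-1.44959323e+00,  3.14043944e-01,  4.49618211e-02,  1.30362631e+00,
       -2.39671760e-05,  1.43120419e+00]), 'dq': array([-0.00075987,  0.00177681,  0.00054084,  0.0008992 ,  0.00041802,
        0.00070369]), 'joint_efforts': array([-4.05793280e-04, -4.80623996e+01,  2.98534119e+01,  1.92338869e-02,
       -3.36067421e-05,  5.52788876e-06]), 'tool_pos': array([ 0.14818625, -0.55502636,  0.23037711]), 'tool_rot': array([-3.13969581e+00, -2.42314588e-04,  2.60795033e-01]), 'ft_force': array([-0.02625649, -1.02342155, -0.65203779]), 'torque': array([ 0.00939155, -0.0013881 ,  0.00094277]), 'opening': 1.001102630623724}
0.0187
scene 603.450823675831 329.82605387057185 240.62731948412377 [[-0.838, -0.2446, 0.4878, -0.1052], [-0.545, 0.3323, -0.7698, 1.268], [0.0262, -0.9109, -0.4117, 0.5982], [0.0, 0.0, 0.0, 1.0]]
top 475.7458062899567 312.0032113233524 235.7452969779882 [[0.0203, -0.9898, 0.141, 0.3272], [-0.9965, -0.0085, 0.0835, 0.2535], [-0.0814, -0.1422, -0.9865, 1.1231], [0.0, 0.0, 0.0, 1.0]]
wrist 362.43670289468577 323.3833616287173 234.00108159773922 [[0.2583, -0.9303, -0.2604, 0.2135], [-0.9661, -0.2489, -0.069, -0.5369], [-0.0006, 0.2694, -0.963, 0.3727], [0.0, 0.0, 0.0, 1.0]]
```

View pics/top0.png

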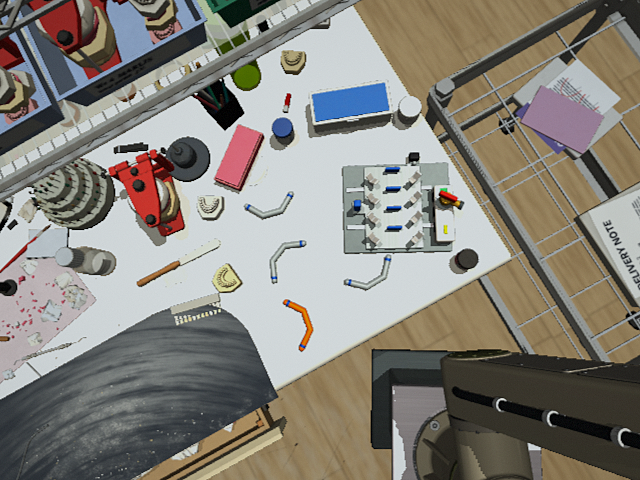

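View pics/scene0.png

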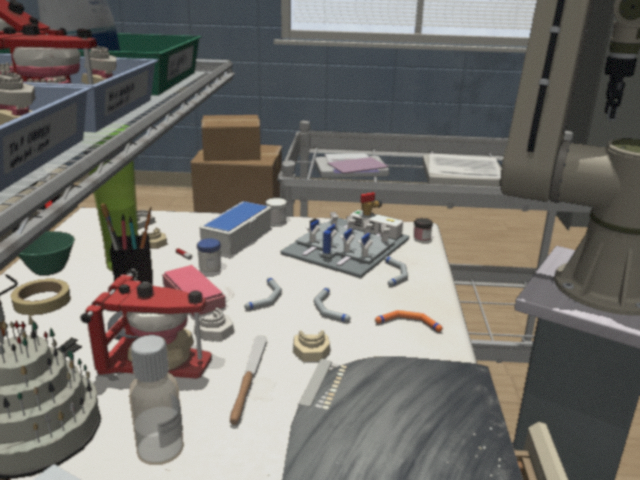

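View pics/wrist0.png

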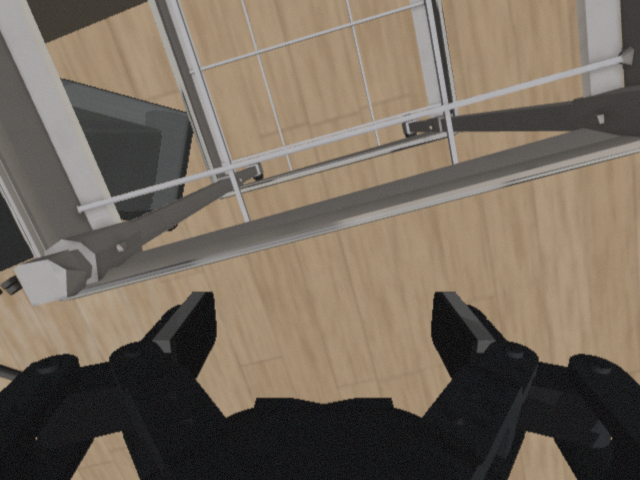

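The top view shows three grey tubes, at about (270,205), (287,260) and (370,272), with the orange look-alike at (300,325). The station is at (398,208), with its blue handle near (357,205). I'll zoom in on the station and tubes.

```bash
cat > h.py <<'E'
from cell import bot, capture
import cv2, numpy as np
from scipy.spatial.transform import Rotation as R
def ray(c,u,v):
    M=np.array(c["cam_to_world"]); d=M[:3,:3]@np.array([(u-c["cx"])/c["fx"],(v-c["cy"])/c["fy"],1.])
    return M[:3,3],d
def onz(c,u,v,z):
    o,d=ray(c,u,v); return o+d*(z-o[2])/d[2]
def proj(c,p):
    M=np.array(c["cam_to_world"]); q=M[:3,:3].T@(np.array(p)-M[:3,3]); return np.array([q[0]/q[2]*c["fx"]+c["cx"],q[1]/q[2]*c["fy"]+c["cy"]])
def crop(c,u0,v0,u1,v1,s,name):
    im=c["img"][v0:v1,u0:u1,::-1]; cv2.imwrite("pics/"+name,cv2.resize(im,None,fx=s,fy=s,interpolation=cv2.INTER_CUBIC))
E
python3 - <<'E'
from h import *
c=capture("top"); crop(c,330,140,490,260,5,"st0.png"); crop(c,230,170,410,300,4,"tb0.png")
E
```

```text
(no output)
```

View pics/st0.png

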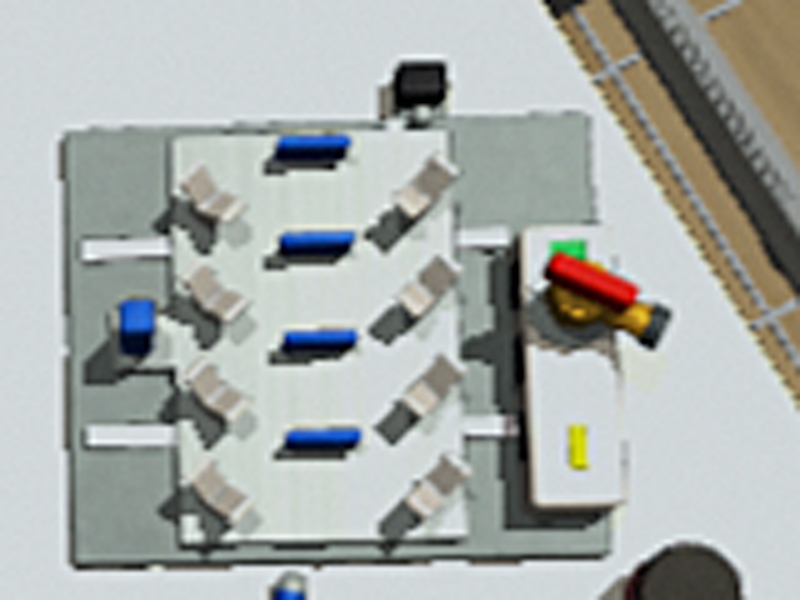

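View pics/tb0.png

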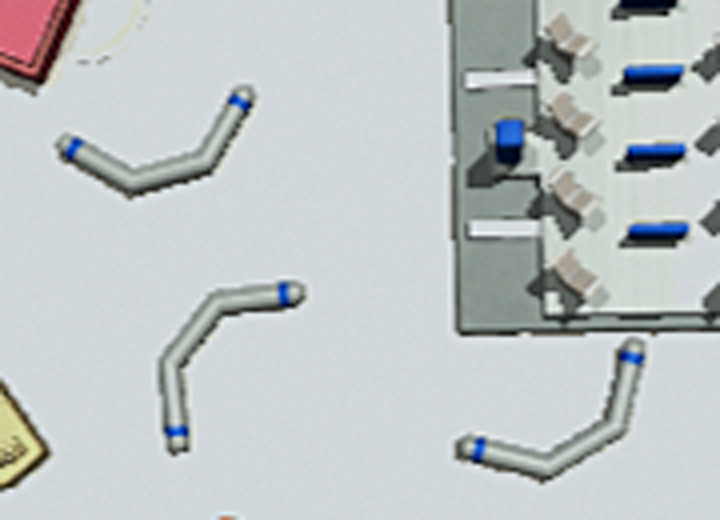

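```bash
python3 - <<'E'
from h import *
c=capture("top"); s=capture("scene")
f=lambda x,y,z:onz(c,330+x/5,140+y/5,z)
C=np.array([f(67,132,.01),f(588,113,.01),f(610,553,.01),f(72,557,.01)])
M=np.array([[-78,106],[172,106],[172,-106],[-78,-106]])/1000
A=C[:,:2].mean(0);B=M.mean(0)
U,S,V=np.linalg.svd((M-B).T@(C[:,:2]-A)); Rm=(U@V).T
if np.linalg.det(Rm)<0: print("refl")
t=A-Rm@B; print("station",t,"yaw",np.degrees(np.arctan2(Rm[1,0],Rm[0,0])))
print((M@Rm.T+t-C[:,:2]).round(4))
inv=lambda p:(Rm.T@(p[:2]-t)).round(4)
print("mark",f(578,447,.046),inv(f(578,447,.046)))
print("handle top c",f(138,313,.072),inv(f(138,313,.072)))
for i,(x,y) in enumerate([(322,437),(320,338),(317,241),(313,146)]): print("fin",i,f(x,y,.045),inv(f(x,y,.045)))
for n,pp in {"t1":[(67,146),(130,186),(207,163),(242,97)],"t2":[(178,440),(171,362),(221,298),(292,293)],"t3":[(468,448),(545,470),(615,427),(632,352)]}.items():
    P=[onz(c,230+x/4,170+y/4,.007) for x,y in pp]
    print(n,np.round(P,4)[:,:2].tolist(), [round(np.linalg.norm(P[i+1]-P[i]),4) for i in range(3)])
crop(s,270,180,450,290,4,"sc1.png")
E
```

```text
station [0.55480807 0.19646551] yaw -88.51743741215937
[[ 0.0031  0.002 ]
 [ 0.0012 -0.0017]
 [-0.0012 -0.0014]
 [-0.003   0.0011]]
mark [0.49814984 0.04367554 0.046     ] [ 0.1513 -0.0606]
handle top c [0.55346146 0.24126578 0.072     ] [-0.0448 -0.0002]
fin 0 [0.5020486  0.15738616 0.045     ] [ 0.0377 -0.0538]
fin 1 [0.54784931 0.15810307 0.045     ] [ 0.0382 -0.0079]
fin 2 [0.59326383 0.15928695 0.045     ] [0.0382 0.0375]
fin 3 [0.63827334 0.16094593 0.045     ] [0.0377 0.0825]
t1 [[0.557, 0.5083], [0.5326, 0.4687], [0.5469, 0.4223], [0.5876, 0.4021]] [np.float64(0.0465), np.float64(0.0486), np.float64(0.0454)]
t2 [[0.3804, 0.4346], [0.4265, 0.4403], [0.4651, 0.4115], [0.4685, 0.369]] [np.float64(0.0465), np.float64(0.0482), np.float64(0.0426)]
t3 [[0.3785, 0.2638], [0.3665, 0.2192], [0.3921, 0.1789], [0.4358, 0.1691]] [np.float64(0.0462), np.float64(0.0477), np.float64(0.0449)]
```

View pics/sc1.png

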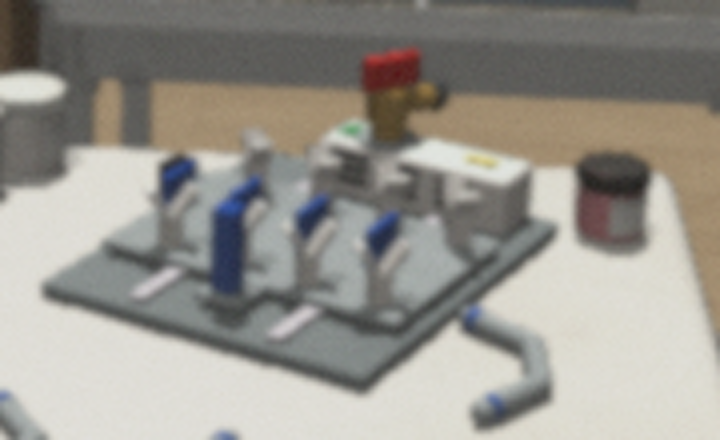

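Planned distinctions:
- The tubes are the grey ones with blue bands, at (270,203), (287,260) and (370,272). The orange one at (300,325) is the decoy, and I see no fourth grey tube.
- The handle is the lone blue post at (357,205). The blue fins sit inside the carriage.
- The elbow fin is the red bar at (448,196). The red vial on the bench and the green spot on the dock are not it.

Next I'll triangulate the elbow.

```bash
cat >> h.py <<'E'
def tri(a,pa,b,pb):
    o1,d1=ray(a,*pa);o2,d2=ray(b,*pb)
    A=np.stack([d1,-d2],1); k=np.linalg.lstsq(A,o2-o1,rcond=None)[0]
    p,q=o1+d1*k[0],o2+d2*k[1]; return (p+q)/2,np.linalg.norm(p-q)
ST=np.array([0.5548,0.1965]); SY=np.radians(-88.5)
def st2w(x,y): return ST+np.array([[np.cos(SY),-np.sin(SY)],[np.sin(SY),np.cos(SY)]])@[x,y]
def w2st(p): return np.array([[np.cos(SY),np.sin(SY)],[-np.sin(SY),np.cos(SY)]])@(np.array(p[:2])-ST)
def plan(x,y,z,yawdeg):
    s=bot.observe(); r=R.from_euler('xyz',s["tool_rot"]); T=R.from_euler('xyz',[np.pi,0,np.radians(yawdeg)])
    d=np.array([x,y,z])-s["tool_pos"]
    print("tcp",s["tool_pos"].round(4),"rpy deg",np.degrees(s["tool_rot"]).round(2),"F",s["ft_force"].round(1),"op",round(s["opening"],3),"t",round(s["clock"],2),"q6",round(s["q"][5],2))
    rv=(r.inv()*T).as_rotvec(); print("rot first (tool) total rad",rv.round(4),"| shift now-axes cm",(r.inv().apply(d)*100).round(2),"| shift after-rot cm",(T.inv().apply(d)*100).round(2))
E
python3 - <<'E'
from h import *
c=capture("top"); s=capture("scene")
out=[]
for z in (.085,.09,.095,.1,.105): 
    p=onz(c,330+592/5,140+279/5,z); print(z,p.round(4),w2st(p).round(4),proj(s,p))
# fin ends top (upper far/near) direction
a=onz(c,330+553/5,140+262/5,.1);b=onz(c,330+635/5,140+296/5,.1);v=b-a
print("fin dir deg",np.degrees(np.arctan2(v[1],v[0])),np.linalg.norm(v))
print("scene fin top", 270+390/4,180+57/4)
plan(*st2w(-.045,0),.15,91.5)
E
```

```text
0.085 [0.5664 0.0439 0.085 ] [0.1529 0.0076] [366.86341371 198.45878323]
0.09 [0.5652 0.0449 0.09  ] [0.1519 0.0065] [367.17149927 196.75404433]
0.095 [0.5641 0.0459 0.095 ] [0.1508 0.0053] [367.48100476 195.04144847]
0.1 [0.5629 0.0469 0.1   ] [0.1498 0.0042] [367.79194002 193.3209412 ]
0.105 [0.5618 0.0479 0.105 ] [0.1487 0.0031] [368.10431499 191.59246758]
fin dir deg -113.50041621003625 0.037440527425016634
scene fin top 367.5 194.25
tcp [ 0.1482 -0.5555  0.2312] rpy deg [-179.99   -0.     14.94] F [-0.3 -0.4  0.1] op 0.999 t 0.4 q6 1.43
rot first (tool) total rad [-2.0000e-04 -2.0000e-04 -1.3362e+00] | shift now-axes cm [ 59.72 -66.55   8.13] | shift after-rot cm [78.61 42.61  8.12]
```

```bash
python3 -m handwheel '[{"fingers":0.6,"translation":[3.3,-3.3,0],"angular":[0,0,0]},{"fingers":0.6,"translation":[3.3,-3.3,0],"angular":[0,0,0]},{"fingers":0.6,"translation":[3.3,-3.3,0],"angular":[0,0,0]},{"fingers":0.6,"translation":[3.3,-3.3,0],"angular":[0,0,0]},{"fingers":0.6,"translation":[3.3,-3.3,0],"angular":[0,0,0]},{"fingers":0.6,"translation":[3.3,-3.3,0],"angular":[0,0,0]},{"fingers":0.6,"translation":[3.3,-3.3,0],"angular":[0,0,0]},{"fingers":0.6,"translation":[3.3,-3.3,0],"angular":[0,0,0]},{"fingers":0.6,"translation":[3.3,-3.3,0],"angular":[0,0,0]},{"fingers":0.6,"translation":[3.3,-3.3,0],"angular":[0,0,0]}]'
python3 -m handwheel '[{"fingers":0.6,"translation":[0,0,0],"angular":[0,0,-0.15]},{"fingers":0.6,"translation":[0,0,0],"angular":[0,0,-0.15]},{"fingers":0.6,"translation":[0,0,0],"angular":[0,0,-0.15]},{"fingers":0.6,"translation":[0,0,0],"angular":[0,0,-0.15]},{"fingers":0.6,"translation":[0,0,0],"angular":[0,0,-0.15]},{"fingers":0.6,"translation":[0,0,0],"angular":[0,0,-0.15]},{"fingers":0.6,"translation":[0,0,0],"angular":[0,0,-0.15]},{"fingers":0.6,"translation":[0,0,0],"angular":[0,0,-0.15]},{"fingers":0.6,"translation":[0,0,0],"angular":[0,0,-0.136]}]'
python3 - <<'E'
from h import *
plan(*st2w(-.045,0),.2,91.5)
E
```

```text
clock: 1.4
tool_pos: [0.3827, -0.15, 0.2317]
tool_rot: [3.141, -0.001, 0.26]
ft_force: [1.5, -1.0, 1.1]
opening: 0.6
clock: 2.3
tool_pos: [0.382, -0.1517, 0.2314]
tool_rot: [3.141, 0.0, 1.603]
ft_force: [-0.2, 0.7, 0.3]
opening: 0.603
tcp [ 0.382  -0.1517  0.2314] rpy deg [1.7998e+02 2.0000e-02 9.1830e+01] F [-0.2  0.7  0.3] op 0.603 t 2.3 q6 0.97
rot first (tool) total rad [0.0003 0.0003 0.0057] | shift now-axes cm [38.75 18.4   3.14] | shift after-rot cm [38.85 18.18  3.14]
```

```bash
python3 -m handwheel '[{"fingers":0.6,"translation":[4.2,2.0,0],"angular":[0,0,0]},{"fingers":0.6,"translation":[4.2,2.0,0],"angular":[0,0,0]},{"fingers":0.6,"translation":[4.2,2.0,0],"angular":[0,0,0]},{"fingers":0.6,"translation":[4.2,2.0,0],"angular":[0,0,0]},{"fingers":0.6,"translation":[4.2,2.0,0],"angular":[0,0,0]},{"fingers":0.6,"translation":[4.2,2.0,0],"angular":[0,0,0]},{"fingers":0.6,"translation":[4.2,2.0,0],"angular":[0,0,0]},{"fingers":0.6,"translation":[4.2,2.0,0],"angular":[0,0,0]},{"fingers":0.6,"translation":[0,0,0],"angular":[0,0,0]},{"fingers":0.6,"translation":[0,0,0],"angular":[0,0,0]}]'
python3 - <<'E'
from h import *
plan(*st2w(-.045,0),.06-.0187,91.5)
for n in ["wrist","top"]:
    c=capture(n); cv2.imwrite(f"pics/{n}1.png",c["img"][:,:,::-1])
    for p in [(-.045,0,.072),(.0382,-.052,.045),(.0382,.086,.045)]:
        print(n,p,proj(c,[*st2w(*p[:2]),p[2]]).round(0))
E
```

```text
clock: 3.3
tool_pos: [0.533, 0.1892, 0.2306]
tool_rot: [-3.14, 0.001, 1.599]
ft_force: [0.1, 0.3, -0.5]
opening: 0.598
tcp [0.533  0.1892 0.2306] rpy deg [-1.7993e+02  4.0000e-02  9.1620e+01] F [ 0.1  0.3 -0.5] op 0.598 t 3.3 q6 1.74
rot first (tool) total rad [-0.0012  0.0006  0.0021] | shift now-axes cm [ 5.18  2.23 18.93] | shift after-rot cm [ 5.17  2.2  18.93]
wrist (-0.045, 0, 0.072) [352. 154.]
wrist (0.0382, -0.052, 0.045) [292. 242.]
wrist (0.0382, 0.086, 0.045) [438. 243.]
top (-0.045, 0, 0.072) [358. 203.]
top (0.0382, -0.052, 0.045) [395. 227.]
top (0.0382, 0.086, 0.045) [393. 168.]
```

View pics/wrist1.png

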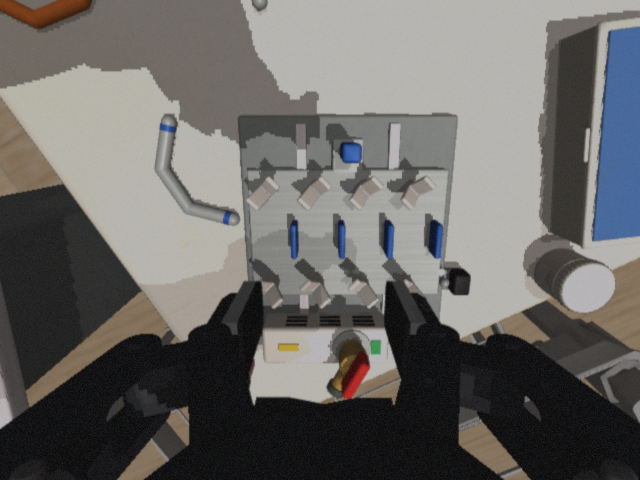

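View pics/top1.png

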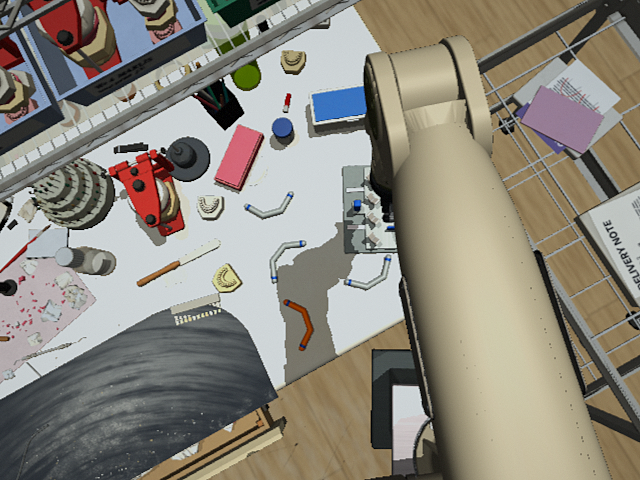

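The wrist view shows the whole station, with fins at (294,240) through (436,240), the handle at (351,152), the red fin at (356,375) and the mark at (288,347). I'll refine the station pose from the blue blobs.

```bash
cat >> h.py <<'E'
def blobs(c,lo,hi,amin=20):
    h=cv2.cvtColor(c["img"],cv2.COLOR_RGB2HSV); m=cv2.inRange(h,np.array(lo),np.array(hi))
    n,l,s,ce=cv2.connectedComponentsWithStats(m)
    return [(ce[i].round(1),s[i][:5].tolist()) for i in range(1,n) if s[i][4]>=amin],m
E
python3 - <<'E'
from h import *
c=capture("wrist"); b,m=blobs(c,(105,150,60),(125,255,255),30)
for x in b: print(x)
for p in b:
    u,v=p[0]
    if 280<u<450 and 130<v<260:
        q=onz(c,u,v,.072 if v<180 else .041); print(q.round(4),w2st(q).round(4))
y,_=blobs(c,(20,120,100),(32,255,255),30)
for p in y: print("yel",p,onz(c,*p[0],.046).round(4),w2st(onz(c,*p[0],.046)).round(4))
# base corners
for uv in [(238,116),(457,115)]: print("corner",w2st(onz(c,*uv,.01)).round(4))
E
```

```text
(array([167.4, 126.6]), [161, 123, 14, 8, 65])
(array([351.1, 150.3]), [342, 141, 19, 19, 330])
(array([226.7, 215.3]), [224, 210, 7, 12, 55])
(array([293.8, 238.6]), [291, 222, 7, 35, 192])
(array([341.4, 237.9]), [339, 223, 6, 33, 173])
(array([389.7, 238.8]), [387, 222, 7, 34, 177])
(array([438.3, 238.5]), [435, 222, 8, 34, 173])
[0.5531 0.243  0.072 ] [-0.0466 -0.0005]
[0.5045 0.1579 0.041 ] [ 0.0372 -0.0513]
[0.5499 0.1598 0.041 ] [ 0.0365 -0.0058]
[0.5961 0.1601 0.041 ] [0.0374 0.0404]
[0.6425 0.1616 0.041 ] [0.0371 0.0868]
yel (array([288.3, 345.5]), [279, 343, 20, 6, 116]) [0.4997 0.0448 0.046 ] [ 0.1503 -0.0591]
corner [-0.0755 -0.1045]
corner [-0.0764  0.1043]
```

```bash
python3 -m handwheel '[{"fingers":0.6,"translation":[2.6,1.1,0],"angular":[0,0,0]},{"fingers":0.6,"translation":[2.6,1.0,0],"angular":[0,0,0]},{"fingers":0.6,"translation":[0,0,4.0],"angular":[0,0,0]},{"fingers":0.6,"translation":[0,0,4.0],"angular":[0,0,0]},{"fingers":0.6,"translation":[0,0,4.0],"angular":[0,0,0]},{"fingers":0.6,"translation":[0,0,4.0],"angular":[0,0,0]},{"fingers":0.6,"translation":[0,0,2.8],"angular":[0,0,0]},{"fingers":0.6,"translation":[0,0,0],"angular":[0,0,0]}]'
python3 -m handwheel '[{"fingers":0,"translation":[0,0,0],"angular":[0,0,0]},{"fingers":0,"translation":[0,0,0],"angular":[0,0,0]},{"fingers":0,"translation":[0,0,0],"angular":[0,0,0]},{"fingers":0,"translation":[0,0,0],"angular":[0,0,0]},{"fingers":0,"translation":[0,0,0],"angular":[0,0,0]},{"fingers":0,"translation":[0,0,0],"angular":[0,0,0]}]'
```

```text
clock: 4.25
tool_pos: [0.5493, 0.2383, 0.0394]
tool_rot: [-3.134, 0.002, 1.595]
ft_force: [-1.2, 0.2, -0.7]
opening: 0.602
clock: 4.85
tool_pos: [0.5545, 0.241, 0.046]
tool_rot: [3.137, -0.0, 1.597]
ft_force: [-0.5, -1.5, 6.8]
opening: 0.176
```

```bash
python3 - <<'E'
from h import *
plan(*st2w(-.083,0),.06-.0187,91.5)
c=capture("wrist"); cv2.imwrite("pics/w2.png",c["img"][:,:,::-1])
E
```

```text
tcp [0.5545 0.241  0.046 ] rpy deg [ 1.7976e+02 -1.0000e-02  9.1490e+01] F [-0.5 -1.5  6.8] op 0.176 t 4.85 q6 1.82
rot first (tool) total rad [ 0.0041 -0.0002 -0.0002] | shift now-axes cm [ 3.85 -0.08  0.47] | shift after-rot cm [ 3.85 -0.08  0.47]
```

View pics/w2.png

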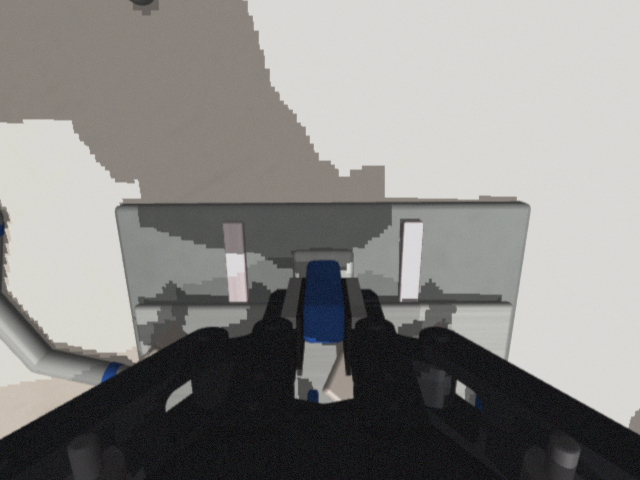

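```bash
python3 -m handwheel '[{"fingers":0,"translation":[0,0,-0.4],"angular":[0,0,0]},{"fingers":0,"translation":[0.7,0,0],"angular":[0,0,0]},{"fingers":0,"translation":[0.7,0,0],"angular":[0,0,0]},{"fingers":0,"translation":[0.7,0,0],"angular":[0,0,0]},{"fingers":0,"translation":[0.7,0,0],"angular":[0,0,0]},{"fingers":0,"translation":[0.5,0,0],"angular":[0,0,0]},{"fingers":0,"translation":[0.4,0,0],"angular":[0,0,0]},{"fingers":0,"translation":[0,0,0],"angular":[0,0,0]},{"fingers":0,"translation":[0,0,0],"angular":[0,0,0]}]'
python3 - <<'E'
from h import *
plan(*st2w(-.083,0),.06-.0187,91.5)
E
python3 -m handwheel '[{"fingers":0,"translation":[0.3,0,0],"angular":[0,0,0]},{"fingers":0,"translation":[0,0,0],"angular":[0,0,0]},{"fingers":0,"translation":[0,0,0],"angular":[0,0,0]}]'
```

```text
clock: 5.8
tool_pos: [0.5532, 0.278, 0.0462]
tool_rot: [3.14, 0.0, 1.597]
ft_force: [6.4, 0.4, -14.6]
opening: 0.174
tcp [0.5532 0.278  0.0462] rpy deg [1.799e+02 1.000e-02 9.148e+01] F [  6.4   0.4 -14.6] op 0.174 t 5.8 q6 1.88
rot first (tool) total rad [ 0.0017  0.0002 -0.0003] | shift now-axes cm [ 0.15 -0.05  0.49] | shift after-rot cm [ 0.15 -0.05  0.49]
clock: 6.1
tool_pos: [0.5531, 0.2795, 0.0462]
tool_rot: [3.14, 0.003, 1.596]
ft_force: [7.3, -3.1, -13.3]
opening: 0.176
```

```bash
python3 -m handwheel '[{"fingers":0,"translation":[0.3,0,0],"angular":[0,0,0]},{"fingers":0,"translation":[0,0,0],"angular":[0,0,0]},{"fingers":0,"translation":[0,0,0],"angular":[0,0,0]},{"fingers":0,"translation":[0,0,0],"angular":[0,0,0]}]'
```

```text
clock: 6.5
tool_pos: [0.5531, 0.2795, 0.0462]
tool_rot: [3.14, 0.008, 1.594]
ft_force: [6.4, -12.9, -11.8]
opening: 0.17
```

The arm stopped moving while the force rose to 13 N, so the carriage is at its front stop. Releasing.

```bash
python3 -m handwheel '[{"fingers":0,"translation":[-0.3,0,0],"angular":[0,0,0]},{"fingers":0.5,"translation":[0,0,0],"angular":[0,0,0]},{"fingers":0.5,"translation":[0,0,0],"angular":[0,0,0]},{"fingers":0.5,"translation":[0,0,0],"angular":[0,0,0]},{"fingers":0.5,"translation":[0,0,-4],"angular":[0,0,0]},{"fingers":0.5,"translation":[0,0,-4],"angular":[0,0,0]},{"fingers":0.5,"translation":[0,0,-4],"angular":[0,0,0]},{"fingers":0.5,"translation":[-4,0,-4],"angular":[0,0,0]},{"fingers":0.5,"translation":[-4,0,0],"angular":[0,0,0]},{"fingers":0.5,"translation":[0,0,0],"angular":[0,0,0]},{"fingers":0.5,"translation":[0,0,0],"angular":[0,0,0]}]'
python3 - <<'E'
from h import *
c=capture("wrist"); cv2.imwrite("pics/w3.png",c["img"][:,:,::-1]); b,m=blobs(c,(105,150,60),(125,255,255),30)
for p in b:
    u,v=p[0]; q=onz(c,u,v,.072 if p[1][2]<p[1][3]*1.3 and p[1][4]>250 else .041); print(p,q.round(4),w2st(q).round(4))
plan(.563,.0466,.2,-113.5)
E
```

```text
clock: 7.6
tool_pos: [0.5539, 0.2052, 0.2035]
tool_rot: [3.14, -0.001, 1.595]
ft_force: [0.7, -0.0, 0.1]
opening: 0.498
(array([225.3,   1.9]), [218, 0, 17, 6, 75]) [0.4769 0.3653 0.041 ] [-0.1708 -0.0734]
(array([324.4, 122.2]), [315, 112, 20, 22, 406]) [0.5523 0.2813 0.072 ] [-0.0848 -0.0003]
(array([132.5, 146.6]), [125, 143, 16, 8, 79]) [0.3961 0.2591 0.041 ] [-0.0667 -0.157 ]
(array([317.8, 223.6]), [315, 205, 7, 39, 205]) [0.5489 0.198  0.041 ] [-0.0017 -0.0059]
(array([424.4, 223.9]), [421, 205, 8, 38, 219]) [0.6412 0.2    0.041 ] [-0.0013  0.0865]
(array([265.6, 224.3]), [261, 206, 10, 38, 277]) [0.5085 0.2042 0.072 ] [-0.0089 -0.0461]
(array([371. , 223.9]), [368, 206, 7, 37, 220]) [0.5949 0.1989 0.041 ] [-0.0013  0.0402]
(array([197.5, 239.2]), [194, 233, 8, 14, 61]) [0.4438 0.1813 0.041 ] [ 0.0123 -0.1114]
tcp [0.5536 0.2058 0.2029] rpy deg [ 1.7998e+02 -3.0000e-02  9.1480e+01] F [-0.3  0.1  0.3] op 0.5 t 7.65 q6 1.76
rot first (tool) total rad [ 7.0000e-04  2.0000e-04 -2.7057e+00] | shift now-axes cm [-15.94   0.53   0.29] | shift after-rot cm [14.23 -7.21  0.29]
```

View pics/w3.png

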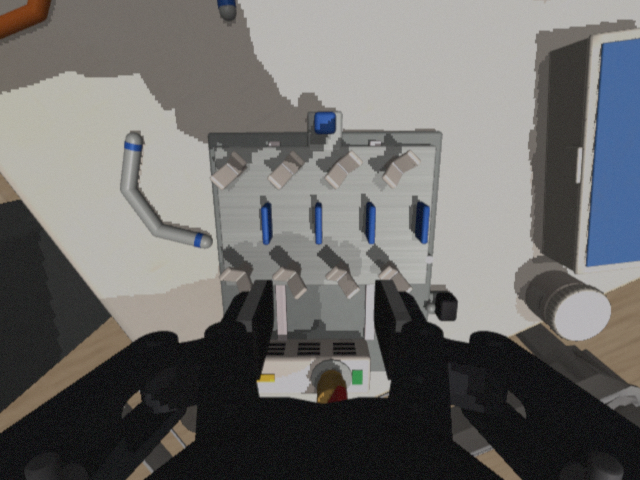

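Fins now measure x≈-1.5 mm, so the carriage is out. Next, the elbow.

```bash
python3 -m handwheel '[{"fingers":0.5,"translation":[-4,0,0],"angular":[0,0,0]},{"fingers":0.5,"translation":[-4,0,0],"angular":[0,0,0]},{"fingers":0.5,"translation":[-4,0,0],"angular":[0,0,0]},{"fingers":0.5,"translation":[-3.9,0.5,0],"angular":[0,0,0]},{"fingers":0.5,"translation":[0,0,0],"angular":[0,0,-0.15]},{"fingers":0.5,"translation":[0,0,0],"angular":[0,0,-0.15]},{"fingers":0.5,"translation":[0,0,0],"angular":[0,0,-0.15]},{"fingers":0.5,"translation":[0,0,0],"angular":[0,0,-0.15]},{"fingers":0.5,"translation":[0,0,0],"angular":[0,0,-0.15]},{"fingers":0.5,"translation":[0,0,0],"angular":[0,0,-0.15]},{"fingers":0.5,"translation":[0,0,0],"angular":[0,0,-0.15]},{"fingers":0.5,"translation":[0,0,0],"angular":[0,0,-0.15]}]'
python3 -m handwheel '[{"fingers":0.5,"translation":[0,0,0],"angular":[0,0,-0.15]},{"fingers":0.5,"translation":[0,0,0],"angular":[0,0,-0.15]},{"fingers":0.5,"translation":[0,0,0],"angular":[0,0,-0.15]},{"fingers":0.5,"translation":[0,0,0],"angular":[0,0,-0.15]},{"fingers":0.5,"translation":[0,0,0],"angular":[0,0,-0.15]},{"fingers":0.5,"translation":[0,0,0],"angular":[0,0,-0.15]},{"fingers":0.5,"translation":[0,0,0],"angular":[0,0,-0.15]},{"fingers":0.5,"translation":[0,0,0],"angular":[0,0,-0.15]},{"fingers":0.5,"translation":[0,0,0],"angular":[0,0,-0.15]},{"fingers":0.5,"translation":[0,0,0],"angular":[0,0,-0.15]},{"fingers":0.5,"translation":[0,0,0],"angular":[0,0,0]}]'
python3 - <<'E'
from h import *
plan(.563,.0466,.081,-113.5)
c=capture("wrist"); cv2.imwrite("pics/w4.png",c["img"][:,:,::-1])
for z in (.087,.098): print(proj(c,[.563,.0466,z]))
E
```

```text
clock: 8.85
tool_pos: [0.5627, 0.0482, 0.2019]
tool_rot: [-3.141, -0.001, 2.805]
ft_force: [0.1, -0.0, 0.2]
opening: 0.506
clock: 9.95
tool_pos: [0.5628, 0.0481, 0.202]
tool_rot: [3.14, -0.0, -1.984]
ft_force: [-0.4, -0.6, 0.5]
opening: 0.5
tcp [0.5628 0.0481 0.202 ] rpy deg [ 1.7994e+02 -1.0000e-02 -1.1368e+02] F [-0.4 -0.6  0.5] op 0.5 t 9.95 q6 -1.21
rot first (tool) total rad [ 0.0011 -0.0002 -0.0032] | shift now-axes cm [ 0.12 -0.1  12.1 ] | shift after-rot cm [ 0.13 -0.08 12.1 ]
[320.94534908 227.17307591]
[320.84914747 231.09467172]
```

View pics/w4.png

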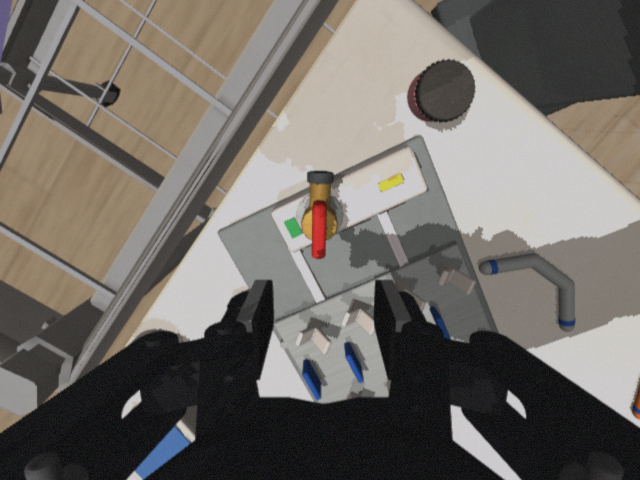

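```bash
python3 - <<'E'
from h import *
c=capture("wrist"); y,_=blobs(c,(20,120,100),(32,255,255),30); print(y); 
for p in y: 
    m=onz(c,*p[0],.046); d=m[:2]-[.563,.0466]; print(m.round(4),np.linalg.norm(d),np.degrees(np.arctan2(d[1],d[0])))
E
python3 -m handwheel '[{"fingers":0.5,"translation":[0.1,-0.1,4],"angular":[0,0,0]},{"fingers":0.5,"translation":[0,0,4],"angular":[0,0,0]},{"fingers":0.5,"translation":[0,0,4.1],"angular":[0,0,0]},{"fingers":0,"translation":[0,0,0],"angular":[0,0,0]},{"fingers":0,"translation":[0,0,0],"angular":[0,0,0]},{"fingers":0,"translation":[0,0,0],"angular":[0,0,0]},{"fingers":0,"translation":[0,0,0],"angular":[0,0,0]},{"fingers":0,"translation":[0,0,0],"angular":[0,0,0]},{"fingers":0,"translation":[0,0,0],"angular":[0,0,0]}]'
```

```text
[(array([390.8, 181.9]), [379, 174, 24, 17, 215]), (array([308.1, 217.1]), [304, 210, 8, 14, 79])]
[0.4995 0.0442 0.046 ] 0.06353120527610003 -177.79415906435005
[0.5739 0.0436 0.046 ] 0.011330338264878143 -15.219714494055522
clock: 10.95
tool_pos: [0.5648, 0.0451, 0.0821]
tool_rot: [-3.139, -0.0, -1.988]
ft_force: [6.5, -3.0, -8.6]
opening: 0.097
```

```bash
python3 -m handwheel '[{"fingers":0,"translation":[0,0,0],"angular":[0,0,0.1]},{"fingers":0,"translation":[0,0,0],"angular":[0,0,0.1]},{"fingers":0,"translation":[0,0,0],"angular":[0,0,0.1]},{"fingers":0,"translation":[0,0,0],"angular":[0,0,0.1]},{"fingers":0,"translation":[0,0,0],"angular":[0,0,0.1]},{"fingers":0,"translation":[0,0,0],"angular":[0,0,0.1]},{"fingers":0,"translation":[0,0,0],"angular":[0,0,0.1]},{"fingers":0,"translation":[0,0,0],"angular":[0,0,0.1]},{"fingers":0,"translation":[0,0,0],"angular":[0,0,0.1]},{"fingers":0,"translation":[0,0,0],"angular":[0,0,0.1]},{"fingers":0,"translation":[0,0,0],"angular":[0,0,0.12]},{"fingers":0,"translation":[0,0,0],"angular":[0,0,0]}]'
python3 - <<'E'
from h import *
plan(.563,.0466,.081,-178.2)
E
```

```text
clock: 12.15
tool_pos: [0.5643, 0.0459, 0.0821]
tool_rot: [3.141, 0.001, -3.108]
ft_force: [4.3, 1.8, -7.4]
opening: 0.097
tcp [0.5643 0.0459 0.0821] rpy deg [ 1.7996e+02  8.0000e-02 -1.7806e+02] F [ 4.3  1.8 -7.4] op 0.097 t 12.15 q6 -0.09
rot first (tool) total rad [0.0007 0.0015 0.0025] | shift now-axes cm [0.13 0.07 0.11] | shift after-rot cm [0.13 0.07 0.11]
```

Now release, rise and check the elbow.

```bash
python3 -m handwheel '[{"fingers":0.4,"translation":[0,0,0],"angular":[0,0,0]},{"fingers":0.4,"translation":[0,0,0],"angular":[0,0,0]},{"fingers":0.4,"translation":[0,0,0],"angular":[0,0,0]},{"fingers":0.4,"translation":[0,0,-4],"angular":[0,0,0]},{"fingers":0.4,"translation":[0,0,-4],"angular":[0,0,0]},{"fingers":0.4,"translation":[0,0,-4],"angular":[0,0,0]},{"fingers":0.4,"translation":[0,0,-1],"angular":[0,0,0]},{"fingers":0.4,"translation":[0,0,0],"angular":[0,0,0]}]'
python3 - <<'E'
from h import *
c=capture("wrist"); cv2.imwrite("pics/w5.png",c["img"][:,:,::-1])
h=cv2.cvtColor(c["img"],cv2.COLOR_RGB2HSV); m=cv2.inRange(h,(0,150,100),(6,255,255))|cv2.inRange(h,(174,150,100),(180,255,255))
n,l,s,ce=cv2.connectedComponentsWithStats(m); 
for i in range(1,n):
  if s[i][4]>100:
    pts=np.argwhere(l==i)[:,::-1].astype(np.float32); r=cv2.minAreaRect(pts); bx=cv2.boxPoints(r)
    P=np.array([onz(c,*p,.098)[:2] for p in bx]); e=[P[1]-P[0],P[2]-P[1]]; e=max(e,key=np.linalg.norm)
    print(ce[i],s[i],P.mean(0).round(4),np.degrees(np.arctan2(e[1],e[0])),np.linalg.norm(e))
y,_=blobs(c,(20,120,100),(32,255,255),30)
for p in y: 
    mm=onz(c,*p[0],.046); d=mm[:2]-[.5635,.0466]; print(p[0],mm.round(4),np.linalg.norm(d),np.degrees(np.arctan2(d[1],d[0])))
E
```

```text
clock: 12.95
tool_pos: [0.5646, 0.0453, 0.2141]
tool_rot: [-3.141, 0.005, -3.106]
ft_force: [0.2, -0.1, -0.9]
opening: 0.399
[324.11038961 227.45616883] [318 203  13  51 616] [0.5643 0.0463] 2.356234769217804 0.03814232124120598
[324.8 135.9] [0.4992 0.0446 0.046 ] 0.06431596852767202 -178.2332882969943
[311.5 223.2] [0.5739 0.0357 0.046 ] 0.015104664508701791 -46.419248526314924
```

View pics/w5.png

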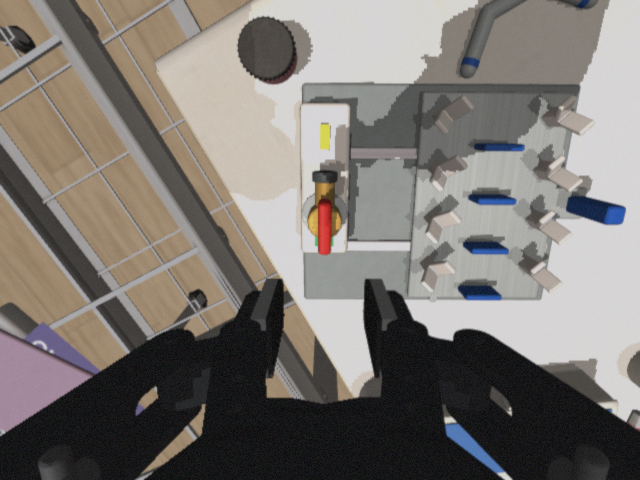

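The elbow is aligned: fin direction -177.6°, mark direction -178.2°. Next, the tube beside the station.

```bash
python3 - <<'E'
from h import *
plan(.379,.199,.2,122.4)
E
```

```text
tcp [0.5636 0.0454 0.212 ] rpy deg [-1.7999e+02  7.0000e-02 -1.7796e+02] F [ 0.5  0.9 -0.1] op 0.397 t 13.0 q6 -0.1
rot first (tool) total rad [4.0000e-04 1.2000e-03 1.0409e+00] | shift now-axes cm [17.9  16.    1.18] | shift after-rot cm [22.86 -7.35  1.2 ]
```

```bash
python3 -m handwheel '[{"fingers":0.6,"translation":[3.6,3.2,0.2],"angular":[0,0,0]},{"fingers":0.6,"translation":[3.6,3.2,0.2],"angular":[0,0,0]},{"fingers":0.6,"translation":[3.6,3.2,0.2],"angular":[0,0,0]},{"fingers":0.6,"translation":[3.6,3.2,0.2],"angular":[0,0,0]},{"fingers":0.6,"translation":[3.5,3.2,0.2],"angular":[0,0,0]},{"fingers":0.6,"translation":[0,0,0],"angular":[0,0,0.15]},{"fingers":0.6,"translation":[0,0,0],"angular":[0,0,0.15]},{"fingers":0.6,"translation":[0,0,0],"angular":[0,0,0.15]},{"fingers":0.6,"translation":[0,0,0],"angular":[0,0,0.15]},{"fingers":0.6,"translation":[0,0,0],"angular":[0,0,0.15]},{"fingers":0.6,"translation":[0,0,0],"angular":[0,0,0.15]},{"fingers":0.6,"translation":[0,0,0],"angular":[0,0,0.14]}]'
python3 - <<'E'
from h import *
plan(.379,.199,.2,122.4)
c=capture("wrist"); cv2.imwrite("pics/w6.png",c["img"][:,:,::-1]); c=capture("top"); cv2.imwrite("pics/t6.png",c["img"][:,:,::-1])
E
```

```text
clock: 14.2
tool_pos: [0.3773, 0.1985, 0.1993]
tool_rot: [-3.137, -0.001, 2.131]
ft_force: [0.0, -0.2, -0.2]
opening: 0.598
tcp [0.3773 0.1985 0.1993] rpy deg [-1.7975e+02 -6.0000e-02  1.2210e+02] F [ 0.  -0.2 -0.2] op 0.598 t 14.2 q6 1.31
rot first (tool) total rad [-0.0043 -0.001  -0.0052] | shift now-axes cm [-0.05  0.17 -0.07] | shift after-rot cm [-0.05  0.17 -0.07]
```

View pics/w6.png

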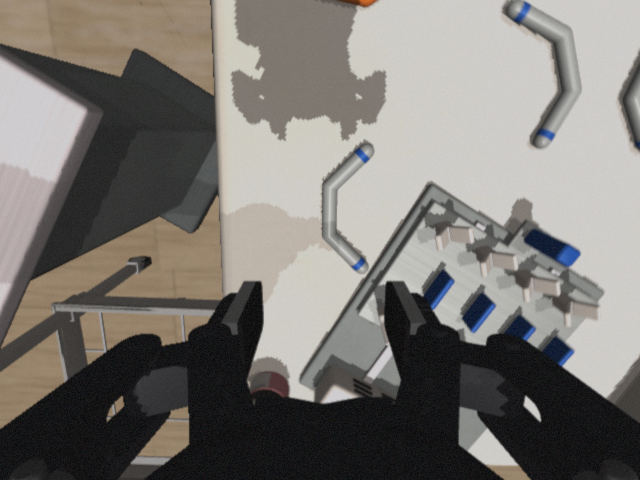

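View pics/t6.png

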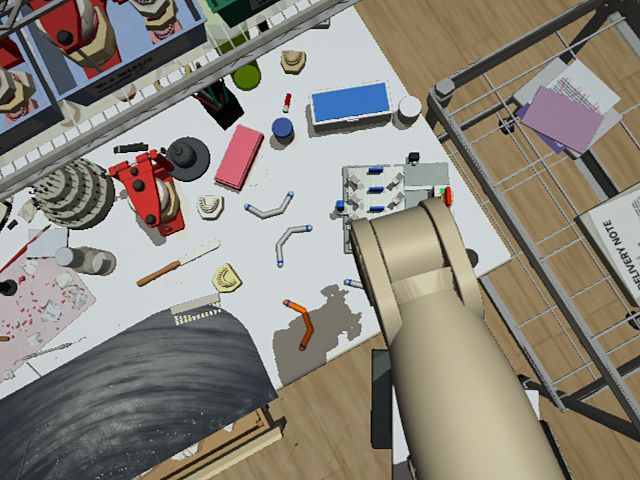

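```bash
cat >> h.py <<'E'
def tube(c,b1,b2,z=.007):
    "band centroids -> y dir needs leg side: returns mid, x-axis angle"
    p,q=onz(c,*b1,z)[:2],onz(c,*b2,z)[:2]; m=(p+q)/2; d=q-p
    return m,np.degrees(np.arctan2(d[1],d[0])),np.linalg.norm(d)
E
python3 - <<'E'
from h import *
c=capture("wrist"); crop(c,290,120,410,290,3.5,"w6c.png"); b,_=blobs(c,(105,120,60),(125,255,255),15)
print(b)
for leg in [[(328,184),(329,235)]]:
  P=[onz(c,*p,.007)[:2] for p in leg]; print(P,np.mean(P,0),np.degrees(np.arctan2(*(P[0]-P[1])[::-1])))
bb=[x[0] for x in b if 350<x[0][0]<375 and 130<x[0][1]<280]; print(bb,tube(c,*bb[::-1]))
E
```

```text
[(array([522.1,  12.7]), [514, 3, 16, 20, 132]), (array([545.7, 133.5]), [537, 129, 17, 11, 101]), (array([638.1, 143.5]), [636, 141, 4, 6, 15]), (array([361.3, 154.7]), [355, 148, 14, 14, 87]), (array([566.2, 254.9]), [554, 244, 25, 22, 356]), (array([358.7, 263.6]), [353, 257, 12, 13, 66]), (array([440.8, 292.9]), [430, 278, 24, 31, 219]), (array([482. , 316.7]), [470, 300, 25, 32, 208]), (array([527.4, 332.8]), [521, 326, 14, 15, 100]), (array([564.5, 356.3]), [557, 345, 16, 21, 120])]
[array([0.36770715, 0.22009199]), array([0.39492224, 0.17938675])] [0.38131469 0.19973937] 123.76626146452853
[array([361.3, 154.7]), array([358.7, 263.6])] (array([0.40703093, 0.21451703]), np.float64(122.66579105960466), np.float64(0.10457591142465078))
```

View pics/w6c.png

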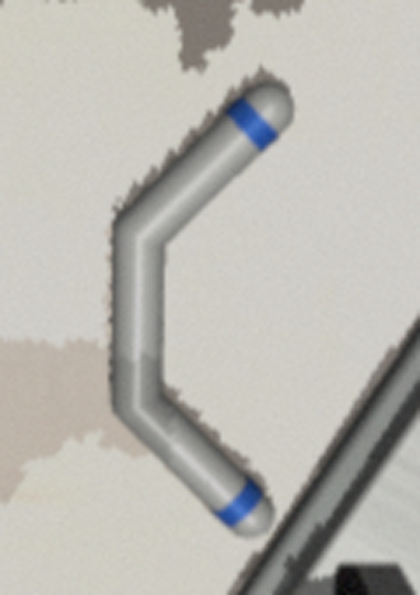

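```bash
python3 - <<'E'
from h import *
plan(.3818,.199,.006,122.6)
E
```

```text
tcp [0.3777 0.1986 0.1999] rpy deg [-1.7981e+02 -5.0000e-02  1.2261e+02] F [-0.1  0.5  0.2] op 0.603 t 14.35 q6 1.3
rot first (tool) total rad [-0.0034 -0.0008  0.0001] | shift now-axes cm [-0.21  0.43 19.39] | shift after-rot cm [-0.19  0.37 19.39]
```

```bash
python3 -m handwheel '[{"fingers":0.5,"translation":[-0.2,0.4,4],"angular":[0,0,0]},{"fingers":0.5,"translation":[0,0,4],"angular":[0,0,0]},{"fingers":0.5,"translation":[0,0,4],"angular":[0,0,0]},{"fingers":0.5,"translation":[0,0,4],"angular":[0,0,0]},{"fingers":0.5,"translation":[0,0,2],"angular":[0,0,0]},{"fingers":0.5,"translation":[0,0,1.4],"angular":[0,0,0]},{"fingers":0.5,"translation":[0,0,0],"angular":[0,0,0]}]'
python3 -m handwheel '[{"fingers":0,"translation":[0,0,0],"angular":[0,0,0]},{"fingers":0,"translation":[0,0,0],"angular":[0,0,0]},{"fingers":0,"translation":[0,0,0],"angular":[0,0,0]},{"fingers":0,"translation":[0,0,0],"angular":[0,0,0]},{"fingers":0,"translation":[0,0,0],"angular":[0,0,0]},{"fingers":0,"translation":[0,0,0],"angular":[0,0,0]}]'
```

```text
clock: 15.05
tool_pos: [0.3806, 0.1986, 0.0051]
tool_rot: [-3.136, -0.002, 2.14]
ft_force: [-0.9, 0.3, -0.4]
opening: 0.5
clock: 15.65
tool_pos: [0.384, 0.1996, 0.0086]
tool_rot: [3.14, 0.001, 2.137]
ft_force: [-2.1, 0.6, 6.7]
opening: 0.112
```

The opening (0.112) suggests the tips hold the tube above its axis, so I'll regrip lower.

```bash
python3 -m handwheel '[{"fingers":0.3,"translation":[0,0,0],"angular":[0,0,0]},{"fingers":0.3,"translation":[0,0,0],"angular":[0,0,0]},{"fingers":0.3,"translation":[0,0,0.5],"angular":[0,0,0]},{"fingers":0.3,"translation":[0,0,0],"angular":[0,0,0]},{"fingers":0.3,"translation":[0,0,0],"angular":[0,0,0]}]'
python3 -m handwheel '[{"fingers":0,"translation":[0,0,0],"angular":[0,0,0]},{"fingers":0,"translation":[0,0,0],"angular":[0,0,0]},{"fingers":0,"translation":[0,0,0],"angular":[0,0,0]},{"fingers":0,"translation":[0,0,0],"angular":[0,0,0]},{"fingers":0,"translation":[0,0,0],"angular":[0,0,0]}]'
```

```text
clock: 16.15
tool_pos: [0.383, 0.1994, 0.0022]
tool_rot: [-3.141, -0.0, 2.137]
ft_force: [-0.6, 0.3, 0.3]
opening: 0.303
clock: 16.65
tool_pos: [0.3833, 0.1995, 0.0027]
tool_rot: [-3.142, 0.0, 2.137]
ft_force: [-1.2, -0.4, 1.5]
opening: 0.135
```

```bash
python3 -m handwheel '[{"fingers":0.25,"translation":[0,0,0],"angular":[0,0,0]},{"fingers":0.25,"translation":[0,0,0.3],"angular":[0,0,0]},{"fingers":0.25,"translation":[0,0,0],"angular":[0,0,0]},{"fingers":0,"translation":[0,0,0],"angular":[0,0,0]},{"fingers":0,"translation":[0,0,0],"angular":[0,0,0]},{"fingers":0,"translation":[0,0,0],"angular":[0,0,0]},{"fingers":0,"translation":[0,0,0],"angular":[0,0,0]}]'
python3 - <<'E'
from h import *
plan(.3818,.199,.006,122.6)
E
```

```text
clock: 17.35
tool_pos: [0.3842, 0.1997, 0.0005]
tool_rot: [3.14, 0.001, 2.137]
ft_force: [-2.5, -1.0, 11.9]
opening: 0.136
tcp [0.3842 0.1997 0.0005] rpy deg [1.7991e+02 4.0000e-02 1.2243e+02] F [-2.5 -1.  11.9] op 0.136 t 17.35 q6 1.3
rot first (tool) total rad [ 0.0016  0.0007 -0.003 ] | shift now-axes cm [ 0.07 -0.23 -0.55] | shift after-rot cm [ 0.07 -0.23 -0.55]
```

```bash
sed -i 's/ST=np.array(\[0.5548,0.1965\])/ST=np.array([0.5548,0.1976])/' h.py
python3 -m handwheel '[{"fingers":0,"translation":[0,0,-1],"angular":[0,0,0]},{"fingers":0,"translation":[0,0,-3],"angular":[0,0,0]},{"fingers":0,"translation":[0,0,-4],"angular":[0,0,0]},{"fingers":0,"translation":[0,0,-4],"angular":[0,0,0]},{"fingers":0,"translation":[0,0,-3],"angular":[0,0,0]},{"fingers":0,"translation":[0,0,0],"angular":[0,0,-0.15]},{"fingers":0,"translation":[0,0,0],"angular":[0,0,-0.15]},{"fingers":0,"translation":[0,0,0],"angular":[0,0,-0.15]},{"fingers":0,"translation":[0,0,0],"angular":[0,0,-0.15]},{"fingers":0,"translation":[0,0,0],"angular":[0,0,-0.15]},{"fingers":0,"translation":[0,0,0],"angular":[0,0,-0.15]}]'
python3 -m handwheel '[{"fingers":0,"translation":[0,0,0],"angular":[0,0,-0.15]},{"fingers":0,"translation":[0,0,0],"angular":[0,0,-0.15]},{"fingers":0,"translation":[0,0,0],"angular":[0,0,-0.15]},{"fingers":0,"translation":[0,0,0],"angular":[0,0,-0.15]},{"fingers":0,"translation":[0,0,0],"angular":[0,0,-0.15]},{"fingers":0,"translation":[0,0,0],"angular":[0,0,-0.15]},{"fingers":0,"translation":[0,0,0],"angular":[0,0,-0.15]},{"fingers":0,"translation":[0,0,0],"angular":[0,0,-0.15]},{"fingers":0,"translation":[0,0,0],"angular":[0,0,-0.15]},{"fingers":0,"translation":[0,0,0],"angular":[0,0,-0.15]},{"fingers":0,"translation":[0,0,0],"angular":[0,0,-0.15]},{"fingers":0,"translation":[0,0,0],"angular":[0,0,0]}]'
python3 - <<'E'
from h import *
plan(*st2w(0,-.052),.13,-88.5)
c=capture("wrist"); cv2.imwrite("pics/w7.png",c["img"][:,:,::-1])
E
```

```text
clock: 18.45
tool_pos: [0.3831, 0.1994, 0.1497]
tool_rot: [-3.141, -0.0, 3.043]
ft_force: [0.1, -0.0, -0.0]
opening: 0.137
clock: 19.65
tool_pos: [0.3832, 0.1994, 0.1496]
tool_rot: [3.141, -0.0, -1.596]
ft_force: [0.3, 0.6, -0.6]
opening: 0.131
tcp [0.3832 0.1994 0.1496] rpy deg [ 1.7998e+02 -1.0000e-02 -9.1440e+01] F [ 0.3  0.6 -0.6] op 0.131 t 19.65 q6 -1.25
rot first (tool) total rad [ 0.0003 -0.0002 -0.0514] | shift now-axes cm [  0.02 -11.97   1.96] | shift after-rot cm [  0.63 -11.95   1.96]
```

View pics/w7.png

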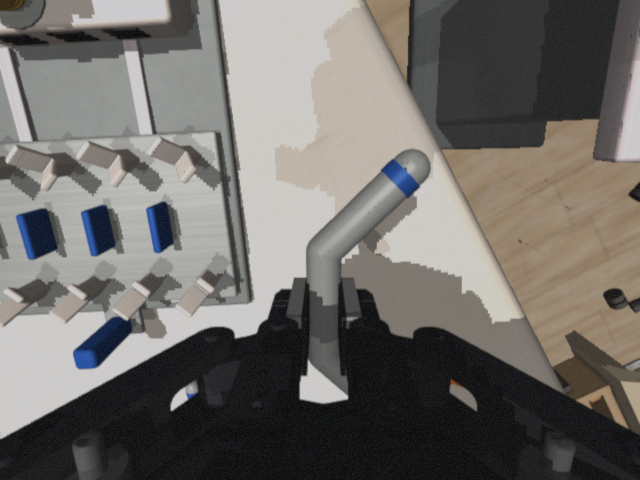

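```bash
python3 - <<'E'
from h import *
c=capture("wrist"); b,_=blobs(c,(105,120,60),(125,255,255),50)
s=bot.observe()
for p in b:
    if p[0][0]>380: 
        q=onz(c,*p[0],s["tool_pos"][2]+.0065+.002); print(p[0],R.from_euler('xyz',s["tool_rot"]).inv().apply(q-s["tool_pos"]).round(4))
E
python3 -m handwheel '[{"fingers":0,"translation":[0,0,0],"angular":[0,0,-0.051]},{"fingers":0,"translation":[0.3,-4,0],"angular":[0,0,0]},{"fingers":0,"translation":[0.3,-4,0],"angular":[0,0,0]},{"fingers":0,"translation":[0,-4,0],"angular":[0,0,0]},{"fingers":0,"translation":[0,0,4],"angular":[0,0,0]},{"fingers":0,"translation":[0,0,2.5],"angular":[0,0,0]},{"fingers":0,"translation":[0,0,0],"angular":[0,0,0]}]'
python3 - <<'E'
from h import *
plan(*st2w(0,-.052),.0455,-88.5)
c=capture("wrist"); cv2.imwrite("pics/w8.png",c["img"][:,:,::-1])
E
```

```text
[400.4 177.6] [ 0.0518  0.029  -0.0085]
clock: 20.45
tool_pos: [0.5005, 0.1956, 0.0808]
tool_rot: [3.134, -0.002, -1.548]
ft_force: [-0.7, -1.0, -1.4]
opening: 0.138
tcp [0.5005 0.1956 0.0808] rpy deg [ 1.7955e+02 -1.0000e-01 -8.8710e+01] F [-0.7 -1.  -1.4] op 0.138 t 20.45 q6 -1.37
rot first (tool) total rad [ 0.0078 -0.0017 -0.0036] | shift now-axes cm [-0.06 -0.26  3.53] | shift after-rot cm [-0.05 -0.23  3.53]
```

View pics/w8.png

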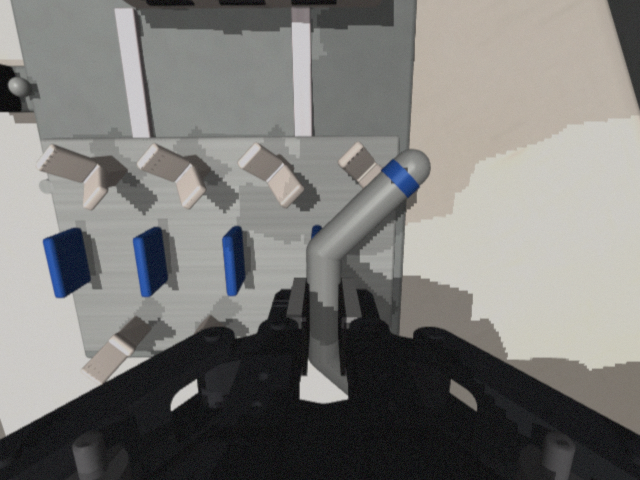

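```bash
python3 -m handwheel '[{"fingers":0,"translation":[-0.05,-0.2,0],"angular":[0,0,0]},{"fingers":0,"translation":[0,0,1],"angular":[0,0,0]},{"fingers":0,"translation":[0,0,1],"angular":[0,0,0]},{"fingers":0,"translation":[0,0,0.6],"angular":[0,0,0]},{"fingers":0,"translation":[0,0,0.4],"angular":[0,0,0]},{"fingers":0,"translation":[0,0,0.3],"angular":[0,0,0]},{"fingers":0,"translation":[0,0,0],"angular":[0,0,0]},{"fingers":0,"translation":[0,0,0],"angular":[0,0,0]}]'
python3 - <<'E'
from h import *
plan(*st2w(0,-.052),.0455,-88.5)
E
```

```text
clock: 21.3
tool_pos: [0.5055, 0.1971, 0.0517]
tool_rot: [-3.141, -0.0, -1.545]
ft_force: [0.7, -0.6, -1.2]
opening: 0.132
tcp [0.5055 0.1971 0.0517] rpy deg [-179.99   -0.    -88.54] F [ 0.7 -0.6 -1.2] op 0.132 t 21.3 q6 -1.37
rot first (tool) total rad [-0.0001 -0.0001 -0.0008] | shift now-axes cm [0.08 0.28 0.62] | shift after-rot cm [0.08 0.28 0.62]
```

```bash
python3 -m handwheel '[{"fingers":0,"translation":[0.08,0.28,0],"angular":[0,0,0]},{"fingers":0,"translation":[0,0,0],"angular":[0,0,0]},{"fingers":0,"translation":[0,0,0.3],"angular":[0,0,0]},{"fingers":0,"translation":[0,0,0.2],"angular":[0,0,0]},{"fingers":0,"translation":[0,0,0],"angular":[0,0,0]},{"fingers":0,"translation":[0,0,0],"angular":[0,0,0]}]'
python3 - <<'E'
from h import *
plan(*st2w(0,-.052),.0455,-88.5)
c=capture("wrist"); cv2.imwrite("pics/w9.png",c["img"][:,:,::-1])
E
```

```text
clock: 21.9
tool_pos: [0.5031, 0.196, 0.0467]
tool_rot: [-3.141, -0.0, -1.545]
ft_force: [1.0, -0.8, 0.6]
opening: 0.136
tcp [0.5031 0.196  0.0467] rpy deg [-1.7996e+02 -2.0000e-02 -8.8550e+01] F [ 1.  -0.8  0.6] op 0.136 t 21.9 q6 -1.37
rot first (tool) total rad [-0.0007 -0.0004 -0.0009] | shift now-axes cm [-0.02  0.03  0.12] | shift after-rot cm [-0.02  0.03  0.12]
```

View pics/w9.png

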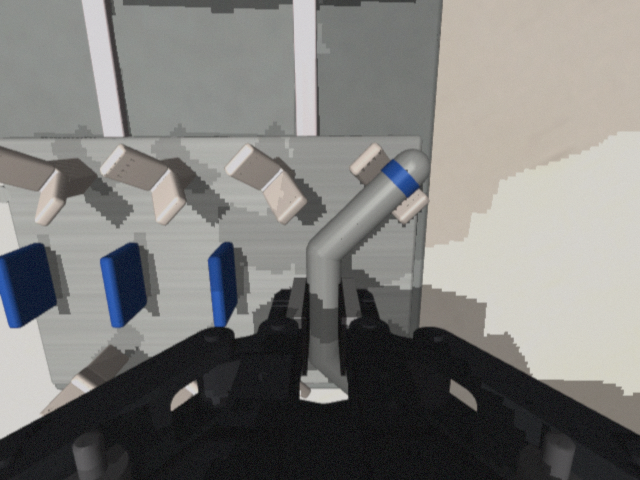

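The tube lies in the notch at (390,180). Releasing.

```bash
python3 -m handwheel '[{"fingers":0,"translation":[0,0,0.1],"angular":[0,0,0]},{"fingers":0,"translation":[0,0,0],"angular":[0,0,0]},{"fingers":0.3,"translation":[0,0,0],"angular":[0,0,0]},{"fingers":0.3,"translation":[0,0,0],"angular":[0,0,0]},{"fingers":0.3,"translation":[0,0,0],"angular":[0,0,0]},{"fingers":0.3,"translation":[0,0,-2],"angular":[0,0,0]},{"fingers":0.3,"translation":[0,0,-4],"angular":[0,0,0]},{"fingers":0.3,"translation":[0,0,-4],"angular":[0,0,0]},{"fingers":0.3,"translation":[-3,0,-4],"angular":[0,0,0]},{"fingers":0.5,"translation":[-4,0,-2],"angular":[0,0,0]},{"fingers":0.5,"translation":[0,0,0],"angular":[0,0,0]},{"fingers":0.5,"translation":[0,0,0],"angular":[0,0,0]}]'
python3 - <<'E'
from h import *
c=capture("wrist"); cv2.imwrite("pics/w10.png",c["img"][:,:,::-1])
b,_=blobs(c,(105,120,60),(125,255,255),30)
for p in b: q=onz(c,*p[0],.054); print(p[0],p[1][4],w2st(q).round(4))
plan(0.43,.41,.2,143)
E
```

```text
clock: 23.15
tool_pos: [0.5007, 0.267, 0.2056]
tool_rot: [-3.141, -0.0, -1.543]
ft_force: [0.1, -0.7, -0.9]
opening: 0.499
[361.3  54.1] 145 [ 0.0528 -0.0807]
[151.6 127.4] 280 [0.0006 0.0809]
[208.5 127.5] 281 [0.0006 0.0367]
[265.5 127.3] 283 [ 0.0008 -0.0077]
[359.3 194.2] 109 [-0.0515 -0.0821]
[ 10.9 261.7] 1652 [-0.1106  0.216 ]
[258.5 232.5] 450 [-0.0841  0.0017]
[315.  297.5] 60 [-0.1436 -0.0455]
[584.5 308.3] 43 [-0.1537 -0.2859]
tcp [0.5002 0.2661 0.2047] rpy deg [ 1.7992e+02 -5.0000e-02 -8.8500e+01] F [-0.4 -0.5 -1. ] op 0.505 t 23.2 q6 -1.25
rot first (tool) total rad [-1.0000e-04 -2.0000e-03  2.2428e+00] | shift now-axes cm [-14.57   6.64   0.47] | shift after-rot cm [14.27  7.27  0.47]
```

View pics/w10.png

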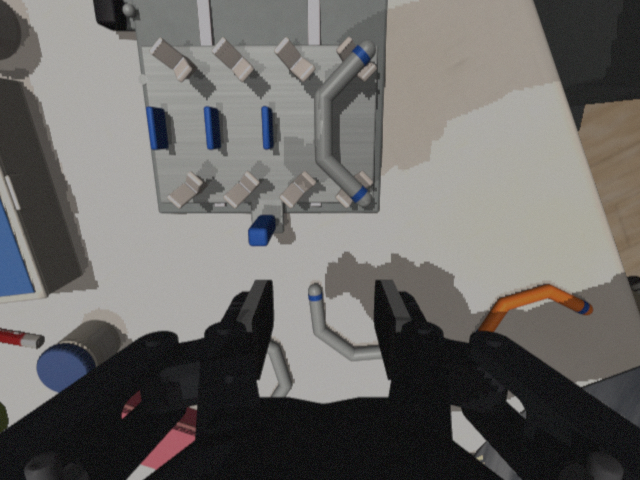

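The tube is seated: bands at station (+52.8,-80.7) and (-51.5,-82.1), against an ideal of (±52,-81.8). Next is the middle tube, which has been knocked.

```bash
python3 - <<'E'
from h import *
c=capture("top"); crop(c,230,170,350,280,5,"t11.png")
b,_=blobs(c,(105,100,60),(125,255,255),8)
for p in b:
    if 235<p[0][0]<345 and 180<p[0][1]<290: print(p[0],p[1][4],onz(c,*p[0],.007).round(4))
E
```

```text
[289.3 195.1] 14 [0.5855 0.405  0.007 ]
[247.8 206.7] 12 [0.5566 0.5057 0.007 ]
[306.7 227.8] 14 [0.5058 0.361  0.007 ]
[279.8 261.2] 12 [0.425  0.4234 0.007 ]
```

View pics/t11.png

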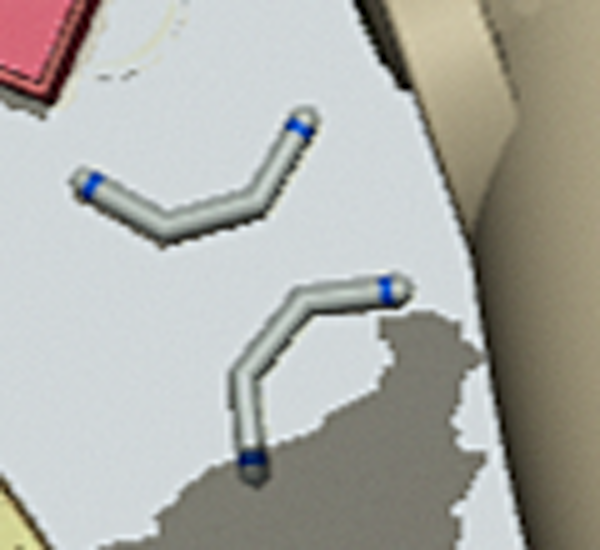

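```bash
python3 -m handwheel '[{"fingers":0.5,"translation":[0,0,0],"angular":[0,0,0.15]},{"fingers":0.5,"translation":[0,0,0],"angular":[0,0,0.15]},{"fingers":0.5,"translation":[0,0,0],"angular":[0,0,0.15]},{"fingers":0.5,"translation":[0,0,0],"angular":[0,0,0.15]},{"fingers":0.5,"translation":[0,0,0],"angular":[0,0,0.15]},{"fingers":0.5,"translation":[0,0,0],"angular":[0,0,0.15]},{"fingers":0.5,"translation":[0,0,0],"angular":[0,0,0.15]},{"fingers":0.5,"translation":[0,0,0],"angular":[0,0,0.15]},{"fingers":0.5,"translation":[0,0,0],"angular":[0,0,0.15]},{"fingers":0.5,"translation":[0,0,0],"angular":[0,0,0.15]},{"fingers":0.5,"translation":[0,0,0],"angular":[0,0,0.15]},{"fingers":0.5,"translation":[0,0,0],"angular":[0,0,0.15]}]'
python3 -m handwheel '[{"fingers":0.5,"translation":[0,0,0],"angular":[0,0,0.15]},{"fingers":0.5,"translation":[0,0,0],"angular":[0,0,0.15]},{"fingers":0.5,"translation":[0,0,0],"angular":[0,0,0.15]},{"fingers":0.5,"translation":[0,0,0],"angular":[0,0,0]}]'
python3 - <<'E'
from h import *
plan(0.4836,.4158,.15,142.3)
E
```

```text
clock: 24.45
tool_pos: [0.5002, 0.2646, 0.204]
tool_rot: [-3.14, -0.003, 2.93]
ft_force: [0.6, -0.1, -0.2]
opening: 0.5
clock: 24.85
tool_pos: [0.5002, 0.2648, 0.2042]
tool_rot: [-3.139, -0.001, 2.486]
ft_force: [-0.5, -0.9, 0.0]
opening: 0.498
tcp [0.5002 0.2648 0.2042] rpy deg [-1.7985e+02 -8.0000e-02  1.4242e+02] F [-0.5 -0.9  0. ] op 0.498 t 24.85 q6 1.0
rot first (tool) total rad [-0.0026 -0.0015  0.0022] | shift now-axes cm [10.52 10.97  5.4 ] | shift after-rot cm [10.55 10.93  5.42]
```

```bash
python3 -m handwheel '[{"fingers":0.5,"translation":[2.6,2.7,0],"angular":[0,0,0]},{"fingers":0.5,"translation":[2.6,2.7,0],"angular":[0,0,0]},{"fingers":0.5,"translation":[2.6,2.7,0],"angular":[0,0,0]},{"fingers":0.5,"translation":[2.7,2.8,0],"angular":[0,0,0]},{"fingers":0.5,"translation":[0,0,3],"angular":[0,0,0]},{"fingers":0.5,"translation":[0,0,3],"angular":[0,0,0]},{"fingers":0.5,"translation":[0,0,0],"angular":[0,0,0]},{"fingers":0.5,"translation":[0,0,0],"angular":[0,0,0]}]'
python3 - <<'E'
from h import *
plan(0.4836,.4158,.0,142.3)
c=capture("wrist"); cv2.imwrite("pics/w12.png",c["img"][:,:,::-1])
b,_=blobs(c,(105,120,60),(125,255,255),30)
for p in b: q=onz(c,*p[0],.007); print(p[0],p[1][4],q.round(4))
E
```

```text
clock: 25.65
tool_pos: [0.4834, 0.4155, 0.1449]
tool_rot: [-3.139, -0.001, 2.489]
ft_force: [0.0, 0.1, 0.8]
opening: 0.501
tcp [0.4834 0.4155 0.1449] rpy deg [-1.7984e+02 -5.0000e-02  1.4261e+02] F [0.  0.1 0.8] op 0.501 t 25.65 q6 1.24
rot first (tool) total rad [-0.0028 -0.0008  0.0053] | shift now-axes cm [-1.000e-02  8.000e-02  1.449e+01] | shift after-rot cm [-0.    0.04 14.49]
[173.5  66.8] 157 [0.3276 0.3999 0.007 ]
[284.4 157.1] 126 [0.4245 0.4229 0.007 ]
[470.1 228.3] 114 [0.5577 0.5057 0.007 ]
[286.3 285. ] 94 [0.5069 0.3582 0.007 ]
[163.6 447.6] 216 [0.567  0.1576 0.007 ]
```

View pics/w12.png

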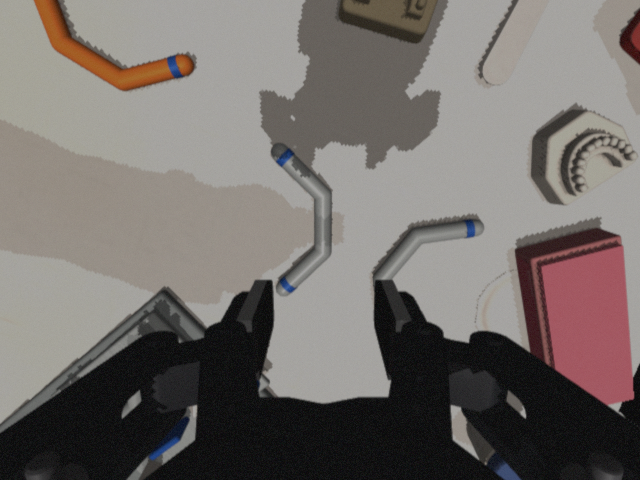

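```bash
python3 -m handwheel '[{"fingers":0.35,"translation":[-0.14,-0.07,4],"angular":[0,0,0.01]},{"fingers":0.35,"translation":[0,0,4],"angular":[0,0,0]},{"fingers":0.35,"translation":[0,0,4],"angular":[0,0,0]},{"fingers":0.3,"translation":[0,0,1.5],"angular":[0,0,0]},{"fingers":0.3,"translation":[0,0,0.7],"angular":[0,0,0]},{"fingers":0.3,"translation":[0,0,0],"angular":[0,0,0]},{"fingers":0.3,"translation":[0,0,0],"angular":[0,0,0]},{"fingers":0.3,"translation":[0,0,0],"angular":[0,0,0]}]'
python3 - <<'E'
from h import *
plan(0.4841,.4141,.0,141.9)
E
```

```text
clock: 26.5
tool_pos: [0.486, 0.416, 0.0058]
tool_rot: [3.138, 0.001, 2.478]
ft_force: [0.5, -0.4, 0.1]
opening: 0.302
tcp [0.486  0.416  0.0058] rpy deg [1.7980e+02 7.0000e-02 1.4197e+02] F [ 0.5 -0.4  0.1] op 0.302 t 26.5 q6 1.25
rot first (tool) total rad [0.0034 0.0012 0.0012] | shift now-axes cm [ 0.04 -0.27  0.58] | shift after-rot cm [ 0.03 -0.27  0.58]
```

```bash
python3 -m handwheel '[{"fingers":0.3,"translation":[0,-0.2,0.3],"angular":[0,0,0]},{"fingers":0.3,"translation":[0,0,0.2],"angular":[0,0,0]},{"fingers":0.3,"translation":[0,0,0],"angular":[0,0,0]},{"fingers":0,"translation":[0,0,0],"angular":[0,0,0]},{"fingers":0,"translation":[0,0,0],"angular":[0,0,0]},{"fingers":0,"translation":[0,0,0],"angular":[0,0,0]},{"fingers":0,"translation":[0,0,0],"angular":[0,0,0]},{"fingers":0,"translation":[0,0,0],"angular":[0,0,0]}]'
```

```text
clock: 27.3
tool_pos: [0.484, 0.4138, 0.0005]
tool_rot: [3.14, 0.001, 2.478]
ft_force: [-2.2, -2.3, 10.0]
opening: 0.136
```

```bash
python3 -m handwheel '[{"fingers":0,"translation":[0,0,-1],"angular":[0,0,0]},{"fingers":0,"translation":[0,0,-3],"angular":[0,0,0]},{"fingers":0,"translation":[0,0,-4],"angular":[0,0,0]},{"fingers":0,"translation":[0,0,-4],"angular":[0,0,0]},{"fingers":0,"translation":[0,0,-3],"angular":[0,0,0]},{"fingers":0,"translation":[0,0,0],"angular":[0,0,0.15]},{"fingers":0,"translation":[0,0,0],"angular":[0,0,0.15]},{"fingers":0,"translation":[0,0,0],"angular":[0,0,0.15]},{"fingers":0,"translation":[0,0,0],"angular":[0,0,0.15]},{"fingers":0,"translation":[0,0,0],"angular":[0,0,0.15]},{"fingers":0,"translation":[0,0,0],"angular":[0,0,0.13]},{"fingers":0,"translation":[0,0,0],"angular":[0,0,0]}]'
python3 - <<'E'
from h import *
plan(*st2w(0,.040),.0455,91.5)
E
```

```text
clock: 28.5
tool_pos: [0.4831, 0.4135, 0.1488]
tool_rot: [-3.141, 0.0, 1.598]
ft_force: [0.3, -0.8, -0.4]
opening: 0.135
tcp [0.4831 0.4135 0.1488] rpy deg [-1.7999e+02  1.0000e-02  9.1540e+01] F [ 0.3 -0.8 -0.4] op 0.135 t 28.5 q6 2.13
rot first (tool) total rad [-0.0001  0.0001  0.0006] | shift now-axes cm [-21.78  10.59  10.33] | shift after-rot cm [-21.77  10.6   10.33]
```

```bash
python3 -m handwheel '[{"fingers":0,"translation":[-3.6,1.8,0],"angular":[0,0,0]},{"fingers":0,"translation":[-3.6,1.8,0],"angular":[0,0,0]},{"fingers":0,"translation":[-3.6,1.8,0],"angular":[0,0,0]},{"fingers":0,"translation":[-3.6,1.8,0],"angular":[0,0,0]},{"fingers":0,"translation":[-3.6,1.7,0],"angular":[0,0,0]},{"fingers":0,"translation":[-3.7,1.7,0],"angular":[0,0,0]},{"fingers":0,"translation":[0,0,4],"angular":[0,0,0]},{"fingers":0,"translation":[0,0,2.5],"angular":[0,0,0]},{"fingers":0,"translation":[0,0,0],"angular":[0,0,0]},{"fingers":0,"translation":[0,0,0],"angular":[0,0,0]},{"fingers":0,"translation":[0,0,0],"angular":[0,0,0]}]'
python3 - <<'E'
from h import *
plan(*st2w(0,.040),.0455,91.5)
c=capture("wrist"); cv2.imwrite("pics/w13.png",c["img"][:,:,::-1])
b,_=blobs(c,(105,120,60),(125,255,255),50); s=bot.observe()
for p in b:
   q=onz(c,*p[0],s["tool_pos"][2]+.0085); print(p[0],p[1][4],R.from_euler('xyz',s["tool_rot"]).inv().apply(q-s["tool_pos"]).round(4), w2st(onz(c,*p[0],.041)).round(4))
E
```

```text
clock: 29.6
tool_pos: [0.5962, 0.2001, 0.0855]
tool_rot: [3.139, -0.0, 1.599]
ft_force: [1.2, -0.6, 0.2]
opening: 0.131
tcp [0.5962 0.2001 0.0855] rpy deg [ 1.7984e+02 -2.0000e-02  9.1640e+01] F [ 1.2 -0.6  0.2] op 0.131 t 29.6 q6 1.74
rot first (tool) total rad [ 0.0027 -0.0004  0.0025] | shift now-axes cm [-0.15 -0.16  4.  ] | shift after-rot cm [-0.15 -0.15  4.  ]
[224.6  98.8] 1421 [ 0.0802 -0.035  -0.0086] [-0.086  -0.0071]
[ 64.7 169.9] 413 [ 0.0558 -0.0949 -0.0088] [-0.0517 -0.0907]
[245.7 177.7] 623 [ 0.053  -0.0293 -0.0086] [-0.048   0.0011]
[240.9 262.2] 1020 [ 0.0201 -0.033  -0.0086] [-0.002  -0.0041]
[406.2 263.8] 634 [ 0.0194  0.0317 -0.0084] [-0.0013  0.0864]
[166.9 257.5] 587 [ 0.0221 -0.0617 -0.0087] [-0.0047 -0.0442]
[ 98.6 367.2] 226 [-0.0273 -0.0964 -0.0088] [ 0.0645 -0.0926]
```

View pics/w13.png

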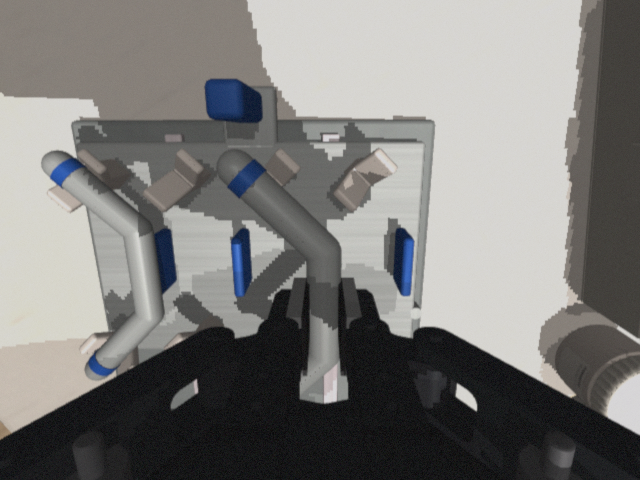

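```bash
python3 -m handwheel '[{"fingers":0,"translation":[-0.15,-0.15,0],"angular":[0,0,0]},{"fingers":0,"translation":[0,0,1],"angular":[0,0,0]},{"fingers":0,"translation":[0,0,1],"angular":[0,0,0]},{"fingers":0,"translation":[0,0,0.8],"angular":[0,0,0]},{"fingers":0,"translation":[0,0,0],"angular":[0,0,0]},{"fingers":0,"translation":[0,0,0],"angular":[0,0,0]}]'
python3 - <<'E'
from h import *
plan(*st2w(0,.040),.0455,91.5)
E
```

```text
clock: 30.25
tool_pos: [0.5932, 0.1979, 0.0549]
tool_rot: [-3.14, 0.0, 1.598]
ft_force: [-0.2, 0.8, -0.1]
opening: 0.134
tcp [0.5932 0.1979 0.0549] rpy deg [-1.7993e+02  2.0000e-02  9.1550e+01] F [-0.2  0.8 -0.1] op 0.134 t 30.25 q6 1.74
rot first (tool) total rad [-0.0013  0.0003  0.0008] | shift now-axes cm [0.07 0.16 0.94] | shift after-rot cm [0.07 0.16 0.94]
```

```bash
python3 -m handwheel '[{"fingers":0,"translation":[0.05,0.12,0.3],"angular":[0,0,0]},{"fingers":0,"translation":[0,0,0.3],"angular":[0,0,0]},{"fingers":0,"translation":[0,0,0.2],"angular":[0,0,0]},{"fingers":0,"translation":[0,0,0],"angular":[0,0,0]},{"fingers":0,"translation":[0,0,0],"angular":[0,0,0]},{"fingers":0,"translation":[0,0,0],"angular":[0,0,0]}]'
python3 - <<'E'
from h import *
plan(*st2w(0,.040),.0455,91.5)
c=capture("wrist"); cv2.imwrite("pics/w14.png",c["img"][:,:,::-1])
E
```

```text
clock: 30.85
tool_pos: [0.5949, 0.1985, 0.0477]
tool_rot: [3.141, 0.0, 1.598]
ft_force: [-0.5, -0.2, 0.1]
opening: 0.135
tcp [0.5949 0.1985 0.0477] rpy deg [179.99   0.    91.55] F [-0.5 -0.2  0.1] op 0.135 t 30.85 q6 1.74
rot first (tool) total rad [0.0001 0.0001 0.0008] | shift now-axes cm [ 0.01 -0.01  0.22] | shift after-rot cm [ 0.01 -0.01  0.22]
```

View pics/w14.png

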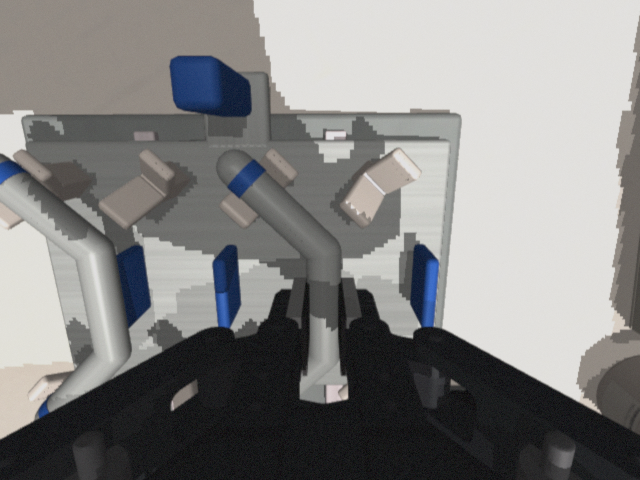

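Centred over the notch at (255,190). Lower the last 2 mm and release.

```bash
python3 -m handwheel '[{"fingers":0,"translation":[0,0,0.2],"angular":[0,0,0]},{"fingers":0,"translation":[0,0,0],"angular":[0,0,0]},{"fingers":0.3,"translation":[0,0,0],"angular":[0,0,0]},{"fingers":0.3,"translation":[0,0,0],"angular":[0,0,0]},{"fingers":0.3,"translation":[0,0,0],"angular":[0,0,0]},{"fingers":0.3,"translation":[0,0,-2],"angular":[0,0,0]},{"fingers":0.3,"translation":[0,0,-4],"angular":[0,0,0]},{"fingers":0.3,"translation":[0,0,-4],"angular":[0,0,0]},{"fingers":0.3,"translation":[0,0,-4],"angular":[0,0,0]},{"fingers":0.5,"translation":[0,0,-1],"angular":[0,0,0]},{"fingers":0.5,"translation":[0,0,0],"angular":[0,0,0]},{"fingers":0.5,"translation":[0,0,0],"angular":[0,0,0]}]'
python3 - <<'E'
from h import *
c=capture("wrist"); cv2.imwrite("pics/w15.png",c["img"][:,:,::-1])
b,_=blobs(c,(105,120,60),(125,255,255),30)
for p in b: q=onz(c,*p[0],.054); print(p[0],p[1][4],w2st(q).round(4))
c=capture("top"); b,_=blobs(c,(105,100,60),(125,255,255),8)
for p in b:
    if 235<p[0][0]<345 and 180<p[0][1]<290: print(p[0],p[1][4],onz(c,*p[0],.007).round(4))
plan(0.5424,.4471,.15,106)
E
```

```text
clock: 32.1
tool_pos: [0.5943, 0.1984, 0.1944]
tool_rot: [-3.14, 0.0, 1.598]
ft_force: [1.4, 0.9, -0.9]
opening: 0.5
[595.6 140.9] 19906 [-0.0628  0.2441]
[268.3 110.4] 463 [-0.0843 -0.0021]
[165.9 154.3] 133 [-0.0524 -0.0815]
[286.9 155. ] 126 [-0.052   0.0108]
[271.2 217. ] 339 [-0.0035 -0.003 ]
[380.3 217.4] 260 [-0.0033  0.0842]
[222.3 216.8] 94 [-0.0036 -0.0421]
[290.2 281.9] 96 [0.0525 0.0109]
[180.1 283.4] 93 [ 0.054  -0.0819]
[289.3 195.1] 14 [0.5855 0.405  0.007 ]
[340.  203.5] 42 [0.5651 0.2824 0.007 ]
[247.8 206.7] 12 [0.5566 0.5057 0.007 ]
tcp [0.5936 0.1983 0.1934] rpy deg [-1.7979e+02  4.0000e-02  9.1550e+01] F [ 0.2 -0.1 -0.2] op 0.502 t 32.2 q6 1.74
rot first (tool) total rad [-3.800e-03  2.000e-04 -2.523e-01] | shift now-axes cm [25.01 -4.44  4.34] | shift after-rot cm [25.33  1.93  4.34]
```

View pics/w15.png

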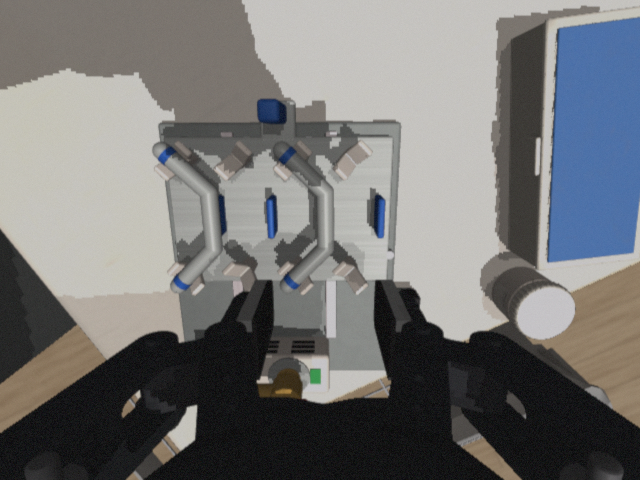

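Two tubes are seated, in rows 0 and 2. Now the last one.

```bash
python3 -m handwheel '[{"fingers":0.5,"translation":[4.2,-0.8,0],"angular":[0,0,0]},{"fingers":0.5,"translation":[4.2,-0.8,0],"angular":[0,0,0]},{"fingers":0.5,"translation":[4.2,-0.7,0],"angular":[0,0,0]},{"fingers":0.5,"translation":[4.2,-0.7,0],"angular":[0,0,0]},{"fingers":0.5,"translation":[4.2,-0.7,0],"angular":[0,0,0]},{"fingers":0.5,"translation":[4.0,-0.7,0],"angular":[0,0,0]},{"fingers":0.5,"translation":[0,0,2],"angular":[0,0,-0.13]},{"fingers":0.5,"translation":[0,0,2.5],"angular":[0,0,-0.12]},{"fingers":0.5,"translation":[0,0,0],"angular":[0,0,0]},{"fingers":0.5,"translation":[0,0,0],"angular":[0,0,0]},{"fingers":0.5,"translation":[0,0,0],"angular":[0,0,0]}]'
python3 - <<'E'
from h import *
c=capture("wrist"); cv2.imwrite("pics/w16.png",c["img"][:,:,::-1])
b,_=blobs(c,(105,120,60),(125,255,255),30)
for p in b: q=onz(c,*p[0],.007); print(p[0],p[1][4],q.round(4))
plan(0.5424,.4471,.0005,106)
E
```

```text
clock: 33.3
tool_pos: [0.5446, 0.4471, 0.1513]
tool_rot: [3.141, -0.0, 1.845]
ft_force: [-0.0, 0.0, 1.4]
opening: 0.502
[358.4 155.9] 122 [0.5564 0.5039 0.007 ]
[ 46.3 205.8] 107 [0.3268 0.3984 0.007 ]
[357.7 281. ] 90 [0.5868 0.404  0.007 ]
[173.6 441.9] 106 [0.4636 0.193  0.007 ]
tcp [0.5449 0.4472 0.1518] rpy deg [ 1.7991e+02 -3.0000e-02  1.0574e+02] F [-0.9  0.2  0.4] op 0.505 t 33.35 q6 1.87
rot first (tool) total rad [ 0.0016 -0.0004 -0.0045] | shift now-axes cm [ 0.05 -0.27 15.13] | shift after-rot cm [ 0.06 -0.24 15.13]
```

View pics/w16.png

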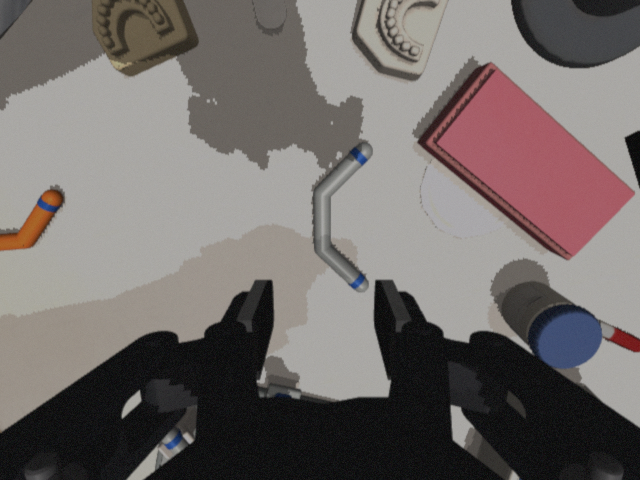

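```bash
python3 -m handwheel '[{"fingers":0.35,"translation":[-0.13,-0.2,4],"angular":[0,0,-0.02]},{"fingers":0.35,"translation":[0,0,4],"angular":[0,0,0]},{"fingers":0.35,"translation":[0,0,4],"angular":[0,0,0]},{"fingers":0.3,"translation":[0,0,1.5],"angular":[0,0,0]},{"fingers":0.3,"translation":[0,0,1.0],"angular":[0,0,0]},{"fingers":0.3,"translation":[0,0,0],"angular":[0,0,0]},{"fingers":0.3,"translation":[0,0,0],"angular":[0,0,0]},{"fingers":0.3,"translation":[0,0,0],"angular":[0,0,0]}]'
python3 - <<'E'
from h import *
plan(0.5431,.4453,.0,106.9)
E
```

```text
clock: 34.15
tool_pos: [0.5441, 0.4464, 0.0081]
tool_rot: [3.138, -0.001, 1.868]
ft_force: [0.1, -0.6, 0.7]
opening: 0.3
tcp [0.5441 0.4464 0.0081] rpy deg [ 1.7978e+02 -6.0000e-02  1.0701e+02] F [ 0.1 -0.6  0.7] op 0.3 t 34.15 q6 1.85
rot first (tool) total rad [ 0.0038 -0.001   0.0019] | shift now-axes cm [-0.08 -0.13  0.81] | shift after-rot cm [-0.08 -0.12  0.81]
```

```bash
python3 -m handwheel '[{"fingers":0.3,"translation":[-0.05,-0.1,0.4],"angular":[0,0,0]},{"fingers":0.3,"translation":[0,0,0.3],"angular":[0,0,0]},{"fingers":0.3,"translation":[0,0,0],"angular":[0,0,0]},{"fingers":0.3,"translation":[0,0,0],"angular":[0,0,0]}]'
python3 -m handwheel '[{"fingers":0,"translation":[0,0,0],"angular":[0,0,0]},{"fingers":0,"translation":[0,0,0],"angular":[0,0,0]},{"fingers":0,"translation":[0,0,0],"angular":[0,0,0]},{"fingers":0,"translation":[0,0,0],"angular":[0,0,0]},{"fingers":0,"translation":[0,0,0],"angular":[0,0,0]}]'
```

```text
clock: 34.55
tool_pos: [0.5422, 0.445, -0.0001]
tool_rot: [3.14, -0.0, 1.868]
ft_force: [-1.2, -1.1, 6.1]
opening: 0.3
clock: 35.05
tool_pos: [0.5421, 0.4452, 0.0006]
tool_rot: [3.14, -0.001, 1.868]
ft_force: [-2.7, -1.4, 9.0]
opening: 0.136
```

```bash
python3 -m handwheel '[{"fingers":0,"translation":[0,0,-1],"angular":[0,0,0]},{"fingers":0,"translation":[0,0,-3],"angular":[0,0,0]},{"fingers":0,"translation":[0,0,-4],"angular":[0,0,0]},{"fingers":0,"translation":[0,0,-4],"angular":[0,0,0]},{"fingers":0,"translation":[0,0,-3],"angular":[0,0,0]},{"fingers":0,"translation":[0,0,0],"angular":[0,0,-0.15]},{"fingers":0,"translation":[0,0,0],"angular":[0,0,-0.15]},{"fingers":0,"translation":[0,0,0],"angular":[0,0,-0.15]},{"fingers":0,"translation":[0,0,0],"angular":[0,0,-0.15]},{"fingers":0,"translation":[0,0,0],"angular":[0,0,-0.15]},{"fingers":0,"translation":[0,0,0],"angular":[0,0,-0.15]},{"fingers":0,"translation":[0,0,0],"angular":[0,0,-0.15]}]'
python3 -m handwheel '[{"fingers":0,"translation":[0,0,0],"angular":[0,0,-0.15]},{"fingers":0,"translation":[0,0,0],"angular":[0,0,-0.15]},{"fingers":0,"translation":[0,0,0],"angular":[0,0,-0.15]},{"fingers":0,"translation":[0,0,0],"angular":[0,0,-0.15]},{"fingers":0,"translation":[0,0,0],"angular":[0,0,-0.15]},{"fingers":0,"translation":[0,0,0],"angular":[0,0,-0.15]},{"fingers":0,"translation":[0,0,0],"angular":[0,0,-0.15]},{"fingers":0,"translation":[0,0,0],"angular":[0,0,-0.15]},{"fingers":0,"translation":[0,0,0],"angular":[0,0,-0.15]},{"fingers":0,"translation":[0,0,0],"angular":[0,0,-0.15]},{"fingers":0,"translation":[0,0,0],"angular":[0,0,-0.15]},{"fingers":0,"translation":[0,0,0],"angular":[0,0,-0.15]}]'
python3 - <<'E'
from h import *
plan(*st2w(0,.086),.0455,-88.5)
E
```

```text
clock: 36.25
tool_pos: [0.5416, 0.4446, 0.1487]
tool_rot: [-3.141, -0.0, 2.924]
ft_force: [-0.2, 0.1, -1.3]
opening: 0.132
clock: 37.45
tool_pos: [0.5416, 0.4446, 0.1487]
tool_rot: [3.141, -0.0, -1.559]
ft_force: [0.3, -0.4, -0.4]
opening: 0.133
tcp [0.5416 0.4446 0.1487] rpy deg [ 1.7999e+02 -2.0000e-02 -8.9340e+01] F [ 0.3 -0.4 -0.4] op 0.133 t 37.45 q6 -1.01
rot first (tool) total rad [ 0.0002 -0.0003 -0.0146] | shift now-axes cm [24.58 -9.63 10.33] | shift after-rot cm [24.72 -9.27 10.32]
```

```bash
python3 -m handwheel '[{"fingers":0,"translation":[0,0,0],"angular":[0,0,-0.015]},{"fingers":0,"translation":[4.1,-1.6,0],"angular":[0,0,0]},{"fingers":0,"translation":[4.1,-1.6,0],"angular":[0,0,0]},{"fingers":0,"translation":[4.1,-1.5,0],"angular":[0,0,0]},{"fingers":0,"translation":[4.1,-1.5,0],"angular":[0,0,0]},{"fingers":0,"translation":[4.1,-1.5,0],"angular":[0,0,0]},{"fingers":0,"translation":[4.2,-1.6,0],"angular":[0,0,0]},{"fingers":0,"translation":[0,0,4],"angular":[0,0,0]},{"fingers":0,"translation":[0,0,2.5],"angular":[0,0,0]},{"fingers":0,"translation":[0,0,0],"angular":[0,0,0]},{"fingers":0,"translation":[0,0,0],"angular":[0,0,0]},{"fingers":0,"translation":[0,0,0],"angular":[0,0,0]}]'
python3 - <<'E'
from h import *
plan(*st2w(0,.086),.0455,-88.5)
c=capture("wrist"); cv2.imwrite("pics/w17.png",c["img"][:,:,::-1])
b,_=blobs(c,(105,120,60),(125,255,255),50); s=bot.observe()
for p in b:
   q=onz(c,*p[0],s["tool_pos"][2]+.0085); print(p[0],p[1][4],R.from_euler('xyz',s["tool_rot"]).inv().apply(q-s["tool_pos"]).round(4), w2st(onz(c,*p[0],.041)).round(4))
E
```

```text
clock: 38.65
tool_pos: [0.6409, 0.2003, 0.0856]
tool_rot: [-3.139, 0.0, -1.551]
ft_force: [-0.5, 0.6, -0.8]
opening: 0.136
tcp [0.6409 0.2003 0.0856] rpy deg [-1.7983e+02  2.0000e-02 -8.8850e+01] F [-0.5  0.6 -0.8] op 0.136 t 38.65 q6 -1.41
rot first (tool) total rad [-0.0029  0.0004 -0.0061] | shift now-axes cm [0.04 0.02 4.01] | shift after-rot cm [0.04 0.01 4.01]
[478.8 164.1] 378 [ 0.0567  0.0571 -0.0087] [0.0514 0.0065]
[400.3 177.6] 620 [ 0.0519  0.029  -0.0086] [0.0448 0.0459]
[ 37.  325.4] 15490 [-0.0089 -0.1172 -0.0081] [-0.0391  0.2511]
[485.3 253.9] 1489 [ 0.0225  0.0636 -0.0087] [ 0.0033 -0.0023]
[558.3 250.6] 989 [ 0.0238  0.0916 -0.0088] [ 0.005  -0.0415]
[396.7 248.7] 134 [ 0.0245  0.0292 -0.0086] [0.0065 0.0459]
[630.7 361.5] 183 [-0.0254  0.1307 -0.0089] [-0.0642 -0.0958]
```

View pics/w17.png

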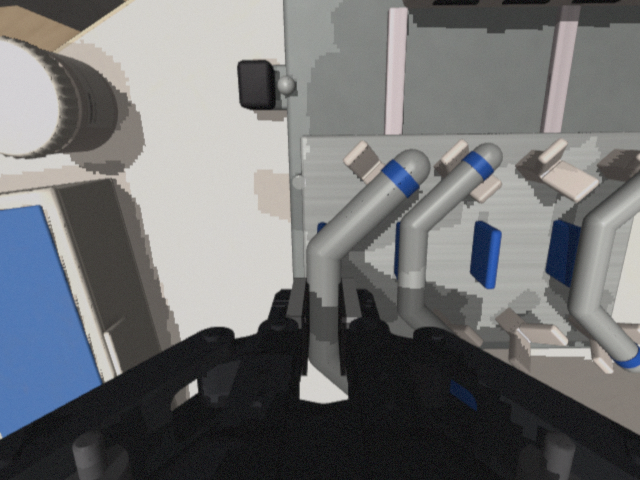

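```bash
python3 -m handwheel '[{"fingers":0,"translation":[0,0,1],"angular":[0,0,-0.006]},{"fingers":0,"translation":[0,0,1],"angular":[0,0,0]},{"fingers":0,"translation":[0,0,0.8],"angular":[0,0,0]},{"fingers":0,"translation":[0,0,0],"angular":[0,0,0]},{"fingers":0,"translation":[0,0,0],"angular":[0,0,0]}]'
python3 - <<'E'
from h import *
plan(*st2w(0,.086),.0455,-88.5)
E
```

```text
clock: 39.2
tool_pos: [0.6393, 0.1996, 0.0549]
tool_rot: [3.14, -0.0, -1.544]
ft_force: [-0.6, -1.0, -0.5]
opening: 0.133
tcp [0.6393 0.1996 0.0549] rpy deg [ 1.7992e+02 -2.0000e-02 -8.8490e+01] F [-0.6 -1.  -0.5] op 0.133 t 39.2 q6 -1.41
rot first (tool) total rad [ 0.0013 -0.0003  0.0003] | shift now-axes cm [-0.02 -0.15  0.94] | shift after-rot cm [-0.02 -0.15  0.94]
```

```bash
python3 -m handwheel '[{"fingers":0,"translation":[-0.02,-0.1,0.3],"angular":[0,0,0]},{"fingers":0,"translation":[0,0,0.3],"angular":[0,0,0]},{"fingers":0,"translation":[0,0,0.2],"angular":[0,0,0]},{"fingers":0,"translation":[0,0,0],"angular":[0,0,0]},{"fingers":0,"translation":[0,0,0],"angular":[0,0,0]},{"fingers":0,"translation":[0,0,0],"angular":[0,0,0]}]'
python3 - <<'E'
from h import *
plan(*st2w(0,.086),.0455,-88.5)
c=capture("wrist"); cv2.imwrite("pics/w18.png",c["img"][:,:,::-1])
E
```

```text
clock: 39.8
tool_pos: [0.6408, 0.1998, 0.0477]
tool_rot: [-3.141, -0.0, -1.544]
ft_force: [-0.3, 0.5, -0.4]
opening: 0.136
tcp [0.6408 0.1998 0.0477] rpy deg [-179.99   -0.    -88.49] F [-0.3  0.5 -0.4] op 0.136 t 39.8 q6 -1.41
rot first (tool) total rad [-0.0001 -0.0001  0.0002] | shift now-axes cm [-0.    0.    0.22] | shift after-rot cm [-0.    0.    0.22]
```

View pics/w18.png

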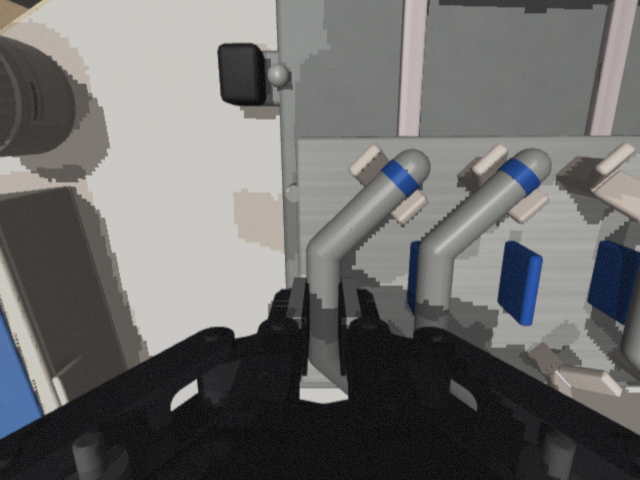

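Aligned with the notch at (390,185). Lower, release, then rise and back off towards the handle side.

```bash
python3 -m handwheel '[{"fingers":0,"translation":[0,0,0.2],"angular":[0,0,0]},{"fingers":0,"translation":[0,0,0],"angular":[0,0,0]},{"fingers":0.28,"translation":[0,0,0],"angular":[0,0,0]},{"fingers":0.28,"translation":[0,0,0],"angular":[0,0,0]},{"fingers":0.28,"translation":[0,0,0],"angular":[0,0,0]},{"fingers":0.28,"translation":[0,0,-2],"angular":[0,0,0]},{"fingers":0.28,"translation":[0,0,-4],"angular":[0,0,0]},{"fingers":0.28,"translation":[0,0,-4],"angular":[0,0,0]},{"fingers":0.28,"translation":[-4,2,-2],"angular":[0,0,0]},{"fingers":0.5,"translation":[-4,3,-2],"angular":[0,0,0]},{"fingers":0.5,"translation":[0,3.5,-1],"angular":[0,0,0]},{"fingers":0.5,"translation":[0,0,0],"angular":[0,0,0]}]'
python3 - <<'E'
from h import *
c=capture("wrist"); cv2.imwrite("pics/w19.png",c["img"][:,:,::-1])
b,_=blobs(c,(105,120,60),(125,255,255),30)
for p in b: q=onz(c,*p[0],.054); print(p[0],p[1][4],w2st(q).round(4),w2st(onz(c,*p[0],.072)).round(4))
plan(*st2w(-.083,0),.05,-88.5)
E
```

```text
clock: 41.05
tool_pos: [0.5522, 0.2763, 0.1962]
tool_rot: [3.141, 0.0, -1.541]
ft_force: [0.6, 0.4, 0.1]
opening: 0.497
[240.5  40.2] 157 [0.0517 0.0581] [0.0477 0.0544]
[305.5  40. ] 161 [0.052 0.012] [0.048  0.0112]
[436.6  38.9] 169 [ 0.0532 -0.0808] [ 0.0491 -0.0757]
[ 28.  207.1] 10890 [-0.0694  0.2346] [-0.0657  0.2197]
[329.3 116.8] 299 [ 0.0003 -0.0053] [-0.0004 -0.005 ]
[249.4 185.1] 120 [-0.051  0.057] [-0.0485  0.0533]
[308.8 186. ] 115 [-0.0515  0.0104] [-0.049   0.0096]
[426.2 187.1] 119 [-0.052  -0.0819] [-0.0494 -0.0768]
[321.5 225.4] 504 [-0.0834  0.0003] [-0.0788  0.0002]
[537.2 335.7] 45 [-0.1831 -0.1907] [-0.1722 -0.1787]
tcp [0.5543 0.2757 0.1955] rpy deg [-1.7994e+02  1.0000e-02 -8.8350e+01] F [0.3 0.3 0.5] op 0.5 t 41.1 q6 -1.27
rot first (tool) total rad [-0.001   0.0002  0.0026] | shift now-axes cm [-0.49  0.17 14.55] | shift after-rot cm [-0.49  0.15 14.55]
```

View pics/w19.png

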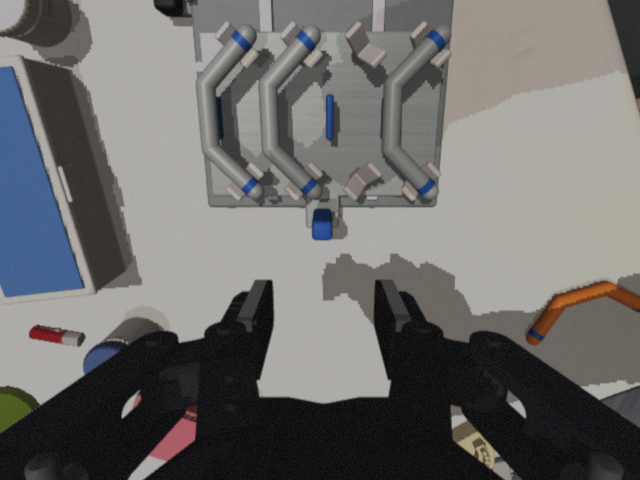

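All three tubes are seated, in rows 0, 2 and 3, with every band within about 2 mm of its place. I'll check once more for a fourth tube, then take the handle.

```bash
python3 - <<'E'
from h import *
c=capture("scene"); cv2.imwrite("pics/s20.png",c["img"][:,:,::-1]); c=capture("top"); cv2.imwrite("pics/t20.png",c["img"][:,:,::-1])
E
```

```text
(no output)
```

View pics/s20.png

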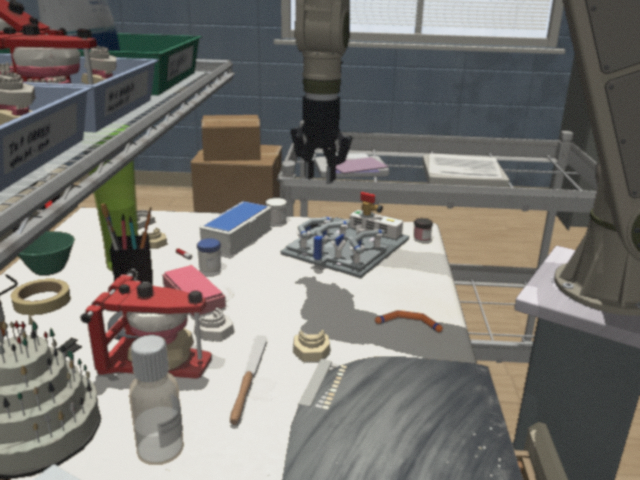

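View pics/t20.png

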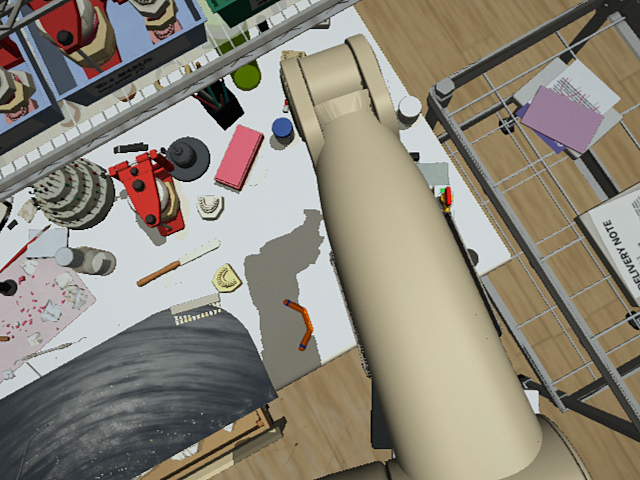

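No grey tube is left on the bench; only the orange decoy at (300,325). Now to grip the handle.

```bash
python3 -m handwheel '[{"fingers":0.5,"translation":[-0.5,0.15,0],"angular":[0,0,0]},{"fingers":0.5,"translation":[0,0,4],"angular":[0,0,0]},{"fingers":0.5,"translation":[0,0,4],"angular":[0,0,0]},{"fingers":0.4,"translation":[0,0,4],"angular":[0,0,0]},{"fingers":0.35,"translation":[0,0,2.8],"angular":[0,0,0]},{"fingers":0.35,"translation":[0,0,0],"angular":[0,0,0]},{"fingers":0.35,"translation":[0,0,0],"angular":[0,0,0]}]'
python3 - <<'E'
from h import *
plan(*st2w(-.083,0),.048,-88.5)
E
```

```text
clock: 41.9
tool_pos: [0.5546, 0.2793, 0.0456]
tool_rot: [3.14, -0.001, -1.545]
ft_force: [0.6, 0.3, 0.2]
opening: 0.348
tcp [0.5546 0.2793 0.0456] rpy deg [ 1.7991e+02 -3.0000e-02 -8.8540e+01] F [0.6 0.3 0.2] op 0.348 t 41.9 q6 -1.26
rot first (tool) total rad [ 0.0016 -0.0005 -0.0007] | shift now-axes cm [-0.13  0.19 -0.24] | shift after-rot cm [-0.13  0.19 -0.24]
```

```bash
python3 -m handwheel '[{"fingers":0,"translation":[0,0.1,0],"angular":[0,0,0]},{"fingers":0,"translation":[0,0,0],"angular":[0,0,0]},{"fingers":0,"translation":[0,0,0],"angular":[0,0,0]},{"fingers":0,"translation":[0,0,0],"angular":[0,0,0]},{"fingers":0,"translation":[0,0,0],"angular":[0,0,0]}]'
python3 -m handwheel '[{"fingers":0,"translation":[0.2,0,0],"angular":[0,0,0]},{"fingers":0,"translation":[0.3,0,0],"angular":[0,0,0]},{"fingers":0,"translation":[0.4,0,0],"angular":[0,0,0]},{"fingers":0,"translation":[0.4,0,0],"angular":[0,0,0]},{"fingers":0,"translation":[0.4,0,0],"angular":[0,0,0]},{"fingers":0,"translation":[0.4,0,0],"angular":[0,0,0]},{"fingers":0,"translation":[0.4,0,0],"angular":[0,0,0]},{"fingers":0,"translation":[0.4,0,0],"angular":[0,0,0]},{"fingers":0,"translation":[0.4,0,0],"angular":[0,0,0]},{"fingers":0,"translation":[0.4,0,0],"angular":[0,0,0]},{"fingers":0,"translation":[0.4,0,0],"angular":[0,0,0]}]'
python3 - <<'E'
from h import *
plan(*st2w(-.023,0),.048,-88.5)
c=capture("wrist"); cv2.imwrite("pics/w21.png",c["img"][:,:,::-1])
E
```

```text
clock: 42.4
tool_pos: [0.5532, 0.28, 0.0478]
tool_rot: [-3.141, 0.001, -1.544]
ft_force: [-5.5, -0.1, 6.7]
opening: 0.177
clock: 43.5
tool_pos: [0.5545, 0.2396, 0.0479]
tool_rot: [-3.14, 0.002, -1.544]
ft_force: [-5.1, 2.2, 5.3]
opening: 0.172
tcp [0.5545 0.2396 0.0479] rpy deg [-1.7992e+02  1.1000e-01 -8.8440e+01] F [-5.1  2.2  5.3] op 0.172 t 43.5 q6 -1.32
rot first (tool) total rad [-0.0013  0.0019  0.001 ] | shift now-axes cm [ 1.9   0.08 -0.02] | shift after-rot cm [ 1.9   0.08 -0.01]
```

View pics/w21.png

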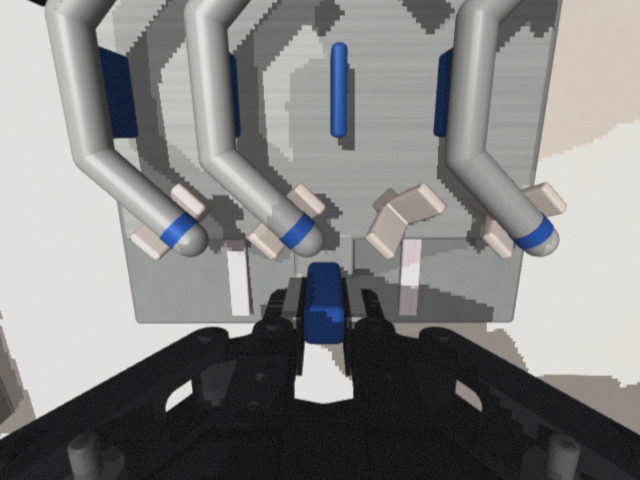

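Moving well, and the tubes are still seated. 19 mm to go, slowly through the catch.

```bash
python3 -m handwheel '[{"fingers":0,"translation":[0.3,0,0],"angular":[0,0,0]},{"fingers":0,"translation":[0.3,0,0],"angular":[0,0,0]},{"fingers":0,"translation":[0.2,0,0],"angular":[0,0,0]},{"fingers":0,"translation":[0.2,0,0],"angular":[0,0,0]},{"fingers":0,"translation":[0.2,0,0],"angular":[0,0,0]},{"fingers":0,"translation":[0.2,0,0],"angular":[0,0,0]},{"fingers":0,"translation":[0.2,0,0],"angular":[0,0,0]},{"fingers":0,"translation":[0.2,0,0],"angular":[0,0,0]},{"fingers":0,"translation":[0.2,0,0],"angular":[0,0,0]},{"fingers":0,"translation":[0,0,0],"angular":[0,0,0]},{"fingers":0,"translation":[0,0,0],"angular":[0,0,0]}]'
python3 - <<'E'
from h import *
plan(*st2w(-.023,0),.048,-88.5)
E
python3 -m handwheel '[{"fingers":0,"translation":[0.2,0,0],"angular":[0,0,0]},{"fingers":0,"translation":[0.2,0,0],"angular":[0,0,0]},{"fingers":0,"translation":[0,0,0],"angular":[0,0,0]},{"fingers":0,"translation":[0,0,0],"angular":[0,0,0]}]'
```

```text
clock: 44.65
tool_pos: [0.5551, 0.22, 0.0478]
tool_rot: [-3.14, 0.002, -1.544]
ft_force: [-5.0, 2.7, 5.5]
opening: 0.171
tcp [0.5551 0.22   0.0478] rpy deg [-1.7991e+02  1.4000e-01 -8.8440e+01] F [-5.   2.7  5.5] op 0.171 t 44.65 q6 -1.36
rot first (tool) total rad [-0.0015  0.0025  0.0011] | shift now-axes cm [-0.06  0.09 -0.02] | shift after-rot cm [-0.06  0.09 -0.02]
clock: 45.05
tool_pos: [0.5551, 0.2199, 0.0479]
tool_rot: [-3.14, 0.01, -1.541]
ft_force: [-6.4, 15.7, 3.1]
opening: 0.174
```

It travelled 60.0 mm, then the force rose to 16 N with no motion, so the carriage is at the end stop. Release and check.

```bash
python3 -m handwheel '[{"fingers":0,"translation":[-0.25,0,0],"angular":[0,0,0]},{"fingers":0.35,"translation":[0,0,0],"angular":[0,0,0]},{"fingers":0.35,"translation":[0,0,0],"angular":[0,0,0]},{"fingers":0.35,"translation":[0,0,0],"angular":[0,0,0]},{"fingers":0.35,"translation":[0,0,-3],"angular":[0,0,0]},{"fingers":0.35,"translation":[0,0,-4],"angular":[0,0,0]},{"fingers":0.35,"translation":[-1,0,-4],"angular":[0,0,0]},{"fingers":0.35,"translation":[-3,0,-4],"angular":[0,0,0]},{"fingers":0.35,"translation":[-2,0,0],"angular":[0,0,0]},{"fingers":0.35,"translation":[0,0,0],"angular":[0,0,0]},{"fingers":0.35,"translation":[0,0,0],"angular":[0,0,0]}]'
python3 - <<'E'
from h import *
c=capture("wrist"); cv2.imwrite("pics/w22.png",c["img"][:,:,::-1])
b,_=blobs(c,(105,120,60),(125,255,255),30)
for p in b: q=onz(c,*p[0],.054); print(p[0],p[1][4],w2st(q).round(4),w2st(onz(c,*p[0],.072)).round(4))
h=cv2.cvtColor(c["img"],cv2.COLOR_RGB2HSV); m=cv2.inRange(h,(0,150,100),(6,255,255))|cv2.inRange(h,(174,150,100),(180,255,255))
n,l,s,ce=cv2.connectedComponentsWithStats(m)
for i in range(1,n):
  if s[i][4]>100:
    bx=cv2.boxPoints(cv2.minAreaRect(np.argwhere(l==i)[:,::-1].astype(np.float32)))
    P=np.array([onz(c,*p,.098)[:2] for p in bx]); e=max([P[1]-P[0],P[2]-P[1]],key=np.linalg.norm)
    print("red",ce[i],P.mean(0).round(4),np.degrees(np.arctan2(e[1],e[0])),np.linalg.norm(e))
print(bot.observe()["ft_force"],bot.observe()["clock"])
E
```

```text
clock: 46.15
tool_pos: [0.5533, 0.2769, 0.1957]
tool_rot: [3.141, -0.001, -1.544]
ft_force: [-0.8, -0.5, -0.7]
opening: 0.349
[331.   30.3] 351 [ 0.0578 -0.0053] [ 0.0534 -0.005 ]
[ 28.6 207.2] 11162 [-0.069   0.2348] [-0.0654  0.2199]
[245.2 103.7] 140 [0.009  0.0578] [0.0077 0.0541]
[308.2 104.4] 141 [0.0086 0.0112] [0.0073 0.0105]
[433.4 104.9] 140 [ 0.0083 -0.0814] [ 0.007  -0.0763]
[323.  149.6] 442 [-0.024   0.0002] [-0.0232  0.0002]
[539.6 335.1] 47 [-0.1832 -0.1908] [-0.1724 -0.1787]
red [ 46.         336.45021645] [0.7567 0.361 ] 170.1679599808894 0.022759029949950802
[ 0.42305633 -1.39493452 -0.44892757] 46.2
```

View pics/w22.png

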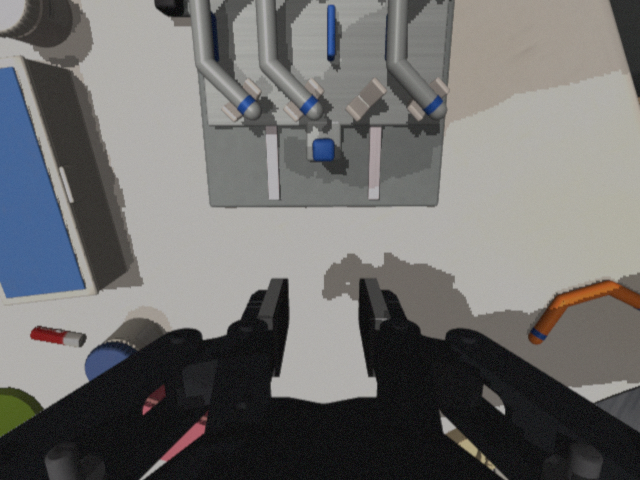

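The carriage is home, with the handle at -23.5 mm against -83 mm when out, and the tubes moved with it. One last look at the far ends and the elbow.

```bash
python3 -m handwheel '[{"fingers":0.35,"translation":[4,0,-2],"angular":[0,0,0]},{"fingers":0.35,"translation":[4,0,-2],"angular":[0,0,0]},{"fingers":0.35,"translation":[0,0,0],"angular":[0,0,0]},{"fingers":0.35,"translation":[0,0,0],"angular":[0,0,0]},{"fingers":0.35,"translation":[0,0,0],"angular":[0,0,0]}]'
python3 - <<'E'
from h import *
c=capture("wrist"); cv2.imwrite("pics/w23.png",c["img"][:,:,::-1])
b,_=blobs(c,(105,120,60),(125,255,255),30)
for p in b: q=onz(c,*p[0],.054); print(p[0],p[1][4],w2st(q).round(4))
h=cv2.cvtColor(c["img"],cv2.COLOR_RGB2HSV); m=cv2.inRange(h,(0,150,100),(6,255,255))|cv2.inRange(h,(174,150,100),(180,255,255))
n,l,s,ce=cv2.connectedComponentsWithStats(m)
for i in range(1,n):
  if s[i][4]>100:
    bx=cv2.boxPoints(cv2.minAreaRect(np.argwhere(l==i)[:,::-1].astype(np.float32)))
    P=np.array([onz(c,*p,.098)[:2] for p in bx]); e=max([P[1]-P[0],P[2]-P[1]],key=np.linalg.norm)
    print("red",ce[i],P.mean(0).round(4),np.degrees(np.arctan2(e[1],e[0])),np.linalg.norm(e))
print(bot.observe()["ft_force"],bot.observe()["clock"])
E
```

```text
clock: 46.7
tool_pos: [0.555, 0.1969, 0.235]
tool_rot: [3.14, -0.0, -1.545]
ft_force: [0.1, 0.2, -0.5]
opening: 0.347
[251.8  78.6] 111 [0.1114 0.0584]
[307.2  78.1] 110 [0.1118 0.0126]
[419.6  76.8] 117 [ 0.1128 -0.0803]
[328.5 141.6] 223 [ 0.061  -0.0052]
[ 60.2 261.7] 12359 [-0.049   0.2479]
[259.2 201.5] 87 [0.0085 0.0572]
[310.7 201.7] 84 [0.0083 0.0107]
[413.1 202.1] 86 [ 0.0079 -0.0819]
[322.2 235.3] 431 [-0.0232  0.0003]
[600.1 351.4] 31 [-0.1463 -0.2827]
red [312.94458763   6.36726804] [0.5647 0.0468] -178.48066412452397 0.03862411855682107
red [ 80.57627119 377.98305085] [0.7675 0.3475] 165.34754926297177 0.01718996011307182
[-0.06630149 -0.15246389  0.26558063] 46.75
```

View pics/w23.png

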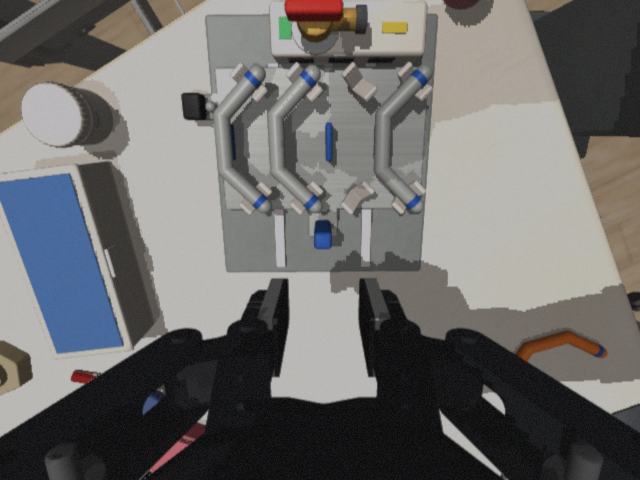

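The view shows all three tubes in their notches, the carriage home, and the elbow outlet at (350,18) pointing at the mark at (393,27). The arm is clear of everything, so I'm handing in.

```bash
python3 -c "
from cell import bot
print(bot.finish_job())"
```

```text
the job is handed in; nothing more can be done
None
```

The dryer is ready and the job is handed in at about 47 s of the 210 s; the interface gives no verdict, so everything below is from my own checks.

- **Carriage:** I drew it out until it stopped and the pull rose to 13 N. At the end I pushed it 60 mm home, until the force rose to 16 N with no more movement. The last picture puts the handle about 60 mm from its fully-out place.
- **Tubes:** Only three tubes were present. They lie in rows 0, 2 and 3, with each blue band within about 2.5 mm of where it should be. The middle tube was knocked aside during the run, so I measured its place again before picking it up.
- **Elbow:** I turned it clockwise until its outlet pointed at the mark. The last two checks put the fin at -177.6° and -178.5°, against about -178.2° for the mark.
- **Untouched:** I did not touch the plaster models or the orange look-alike, and the arm ended clear of everything.
- **What went wrong:** My first grip on the first tube sat too high, so I regripped it lower before lifting. My station pose from the top view was also off by 1 to 2 mm, and I corrected it from the wrist camera.

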